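# Prop the self-closing safety cabinet and fetch the cutter oil

## Task

The door of the yellow safety cabinet shuts by itself: swing it wide open by its bar handle and prop it there, roughly square to the cabinet, with the wooden wedge pushed nose first under the door, so that the wedge alone holds it. With the door propped, take the bottle with the red cap out of the cabinet, keep it upright and stand it in the steel tray, leaving the two tins in the cabinet and the tools on the bench alone. Then pull the wedge out, lay it flat on the bench clear of the door's swing, and see that the door closes fully.

Things in the scene. Friction and masses are not known exactly. Their poses are not given: they have to be found in the camera images.
- cabinet: Yellow steel safety cabinet fixed on the bench, 200 deep (x) x 280 wide (y) x 250 mm high, on 14 mm feet. Origin: centre of its footprint on the bench, z = 0; +x points to its back, so the open front is the plane x = -100 mm. Walls 12 mm thick, inner floor at z = 34 mm, underside of the roof at z = 235 mm, clear opening 256 mm wide.
- door (a joint): Door angle, rad: 0 shut, 1.57 square to the front, stop at 1.65; grows counter-clockwise from above (hinge at the front right as the robot sees it; the free edge swings towards the robot). A spring strut on the roof closes it, a damper slows it: it creeps at 0.02 rad/s from 1.6, 0.06 at 1.4, 0.1 at 1.2, 0.2 at 0.8, some 8 s from 1.4 to shut. Opening it takes 3 to 8 N at the handle.
- door_hinge (a point): Point on the vertical hinge line at bench height, fixed to the cabinet, with the cabinet's axes.
- door_handle (a point): On the handle's axis 225 mm above the bench, turning with the door. A vertical round steel bar, 12 mm thick, z = 115 to 245 mm, on two posts at z = 135 and 190 mm, so its top 50 mm stand free; its axis is 38 mm off the outer face, 225 mm from the hinge line. Door's top edge: z = 249 mm. Axes turn with the door: x from its outer to its inner side, y from hinge to free edge, z up.
- door_toe (a point): Point on the door's lower inner edge where the wedge can go, 165 mm from the hinge line, turning with the door, axes as the handle's (+x points from the inner face to the shut side). The door is 22 mm thick, 286 mm from hinge line to free edge; its lower edge is 14 mm above the bench all along.
- wedge: Brown hardwood wedge, 160 mm long, 40 mm wide, flat underside on the bench, loose, 0.16 kg. Origin: centre of the underside; +x points to the nose, which is 5 mm thick, the heel at -x is 38 mm thick (14 mm thick 36 mm ahead of the origin; 31 mm thick 45 mm behind it, a good place to grip across the width).
- oil_bottle: Small cream-coloured bottle with a red cap, loose, 0.11 kg, standing on the cabinet's floor behind the door, its axis about 40 mm behind the open front. Round body 35 mm across to z = about 55 mm, 73 mm high with the cap. Origin: centre of its foot, z up.
- brass_tin: Flat round brass-coloured tin, 62 mm across, 24 mm high, loose in the cabinet beside the bottle; leave it. Origin: centre of its foot.
- grey_tin: Round grey tin, 52 mm across, 34 mm high, loose in the cabinet beside the bottle; leave it. Origin: centre of its foot.
- tray: Shallow steel drip tray fixed on the bench, 120 (x) x 100 (y) x 12 mm high, walls and floor 4 mm. Origin: centre of its underside.
- tray_in (a point): Centre of the tray's inner floor, axes of the tray; the inside is 112 mm along x and 92 mm along y.
- glass_cutter: Glass cutter with a brass barrel, 143 mm long, lying on the bench beyond the tray; leave it.
- running_pliers: Red-handled pliers, 168 mm long, lying on the bench; leave them.

How it is judged:
By the outcome, as a careful person would: the job done as asked, in the order asked, and still so for the second after the job is handed in, with the robot touching nothing.
It also fails if it takes over 72 s, if anything falls off the work surface, if the arm or the gripper's body presses on something with over 40 N, if the wrist force passes 120 N, or if a joint passes its speed limit or range.

## Robot

A 7-joint arm with a two-finger parallel gripper is mounted at the origin on a cart in front of the work surface, level with it; the furniture and walls round the work are solid. World frame = base frame: x ahead of the robot, y to its left, z up, the work surface at z = 0. Lengths are in mm, angles in rad, forces in N, time in s.
With the tool pointing down it reaches from about 425 to 1025 mm from the base axis. Payload 9.4 kg.
Tool frame: the origin (TCP) lies at the very end of the fingers, on their centre line; the grasp point (between the pads) lies 19 mm behind it (grip_point_offset is the distance from the TCP to the grasp point, in mm); z points along the fingers, y is the line along which they close (so a half turn about z gives the same grasp; the last joint's range is limited). The gripper opens to 93 mm and grips with 3 to 60 N. Pads are 15 mm wide; open, the fingers measure 128 mm over their backs; the gripper's body (75 mm by 188 mm) begins 65 mm behind the grasp point.
Start: joints at [-1.183, 0.599, -0.003, 1.599, 0.002, 0.943, -0.08], TCP at [324.982, 648.082, 191.618] pointing down, gripper open.
Joint ranges: [-2.57, 2.57], [-0.35, 1.97], [-1.29, 1.29], [0.11, 2.56], [-1.05, 4.19], [0.11, 1.86], [-2.63, 2.63]. Speed limits (rad/s): [2.22, 2.22, 3.01, 3.01, 3.14, 3.14, 3.14].

## Interface

Orientations are given as a unit quaternion [w, x, y, z].
In Python, from cell import * gives the robot as it stands.
- The arm moves only by the tool servo_tool, never from a script. Its argument "steps" is a list that holds one entry, the list of rows, each a list of 7 numbers: the opening, from 0 (shut) to 1 (fully open), then the shift along the tool's x, y, z in units of 60 mm (1.0 is 60 mm), then the turn, a rotation vector about the tool's x, y, z in degrees. A call has 1 to 20 rows; each row shifts and turns the commanded pose from where the row before left it, along the tool's axes as they then stand; what a row does not reach is not made up. A row lasts 1/8 s, in which the tool goes at most 62.5 mm and 10.7 degrees, less where a joint would pass 70% of its speed; a pose out of reach is approached as far as the arm can. A call is refused whole if a number of a shift passes 1 or a number of a turn 10.7, either way. A call with a gripper value outside its range is refused whole. The fingers move at their own pace and stop on an object; the grip force is fixed at half the most. Time passes only in rows, so rows that do not move let the fingers close. It gives the time, the measured TCP pose, the force, the opening and the grip force at its end, in the units of the state.
- get_obs(): the state, without advancing time (a new reading comes with each control period).
- camera(name): name is "side" or "top"; returns a dict with "image" (400x640x3 uint8, red, green, blue), "fov_y" (degrees; the focal length in pixels is half the picture's height over the tangent of half this angle, whatever the lens; pixels are square), "cx", "cy" (the principal point, pixels), "xyz" and "rotation" of the camera in the world. Camera axes: x right, y up, looking along -z (the intrinsics and any distortion apply to the point x, -y, -z); pixel columns grow to the right and rows downward; lengths in mm; the calibration is good to about 2 mm. A picture is of the moment at which its call begins. There is no depth.
- sign_off(): hands the job in; it is judged then, once.
The state is a dict: "t": time; "joint_pos": joint angles; "joint_vel": joint speeds; "effort": joint torques, N m; "tcp_pos": TCP position; "tool_rot": TCP orientation; "wrist_force": force on the tool from outside, world axes, zero at the start; "torque": the same for the moment, N m; "grip_width": finger opening in mm; "finger_force": force on a finger pad.
Only numpy, scipy, OpenCV 4.12 (cv2) and the standard library are available. Lean on these libraries where they do the work, as an engineer would, in place of code of your own. Each camera call takes 0.05 s, during which the arm holds its last target. There are 200 camera calls.

## Working session

There is one attempt and no reset: what is moved stays moved. The work goes in short steps, Python scripts to look and compute and a tool call to move; the robot and the scene stay as the last step left them, time stands still between calls to the robot, and variables do not carry over. Pictures are saved under pics/ and viewed, at most 10 in all, crops included, and the job is handed in when it is done.

Besides the shell and the picture viewer there is one more tool, called after "Emit:" by a JSON object that holds its "name" and its "arguments", one argument or row to a line. servo_tool: Moves the arm, as the interface text tells. Its arguments: {"type":"object","properties":{"steps":{"type":"array"}},"required":["steps"]}

```bash
mkdir -p pics; ls
python3 - <<'E'
from cell import *
import cv2
o=get_obs();print({k:o[k] for k in('t','tcp_pos','tool_rot','wrist_force','grip_width')})
for n in('top','side'):
    c=camera(n);cv2.imwrite(f'pics/{n}0.png',c['image'][:,:,::-1])
    print({k:v for k,v in c.items() if k!='image'})
E
```

```text
pics
{'t': 0.0, 'tcp_pos': array([324.77782958, 647.59905482, 190.76719741]), 'tool_rot': array([-1.11366131e-04,  2.30287414e-01,  9.73122355e-01, -7.58783486e-04]), 'wrist_force': array([ 0.19259342,  0.82477815, -0.74266435]), 'grip_width': 93.1073714521264}
{'fov_y': 51.651058249310715, 'cx': 315.99931022484367, 'cy': 193.67689264406835, 'xyz': array([-324.5482693 ,   60.23035463, 1277.64266573]), 'rotation': array([ 0.69290556,  0.24195434, -0.23581297, -0.63697113])}
{'fov_y': 48.85442126241436, 'cx': 321.3772051488412, 'cy': 198.69981211060534, 'xyz': array([1316.74391575,  476.3977257 , 1122.76840828]), 'rotation': array([0.489003  , 0.18203113, 0.29046111, 0.8021054 ])}
```

View pics/top0.png

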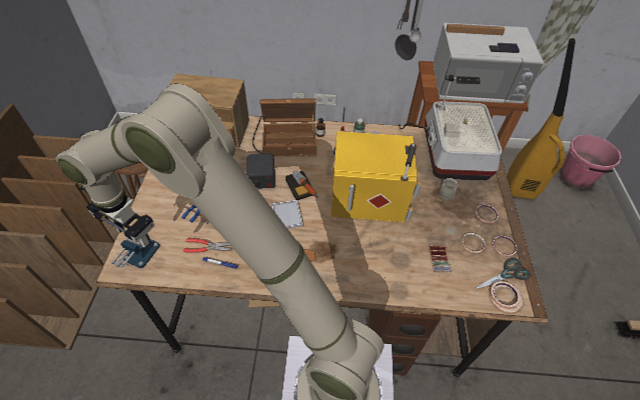

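View pics/side0.png

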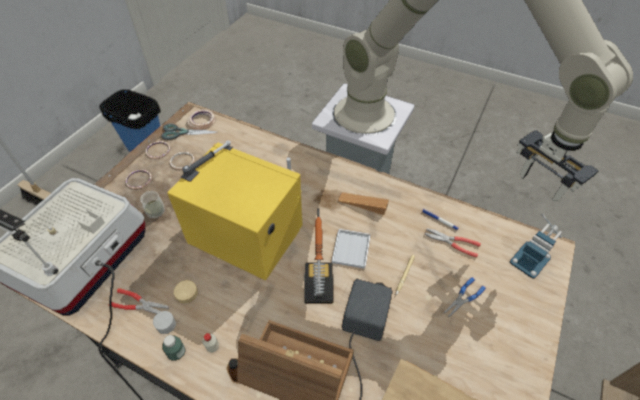

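View crops.

```bash
cat > h.py <<'E'
import numpy as np, cv2
from scipy.spatial.transform import Rotation as R
def rot(q): return R.from_quat([q[1],q[2],q[3],q[0]])
def proj(c,P):
    p=rot(c['rotation']).inv().apply(np.atleast_2d(P)-c['xyz'])
    f=200/np.tan(np.radians(c['fov_y']/2))
    return np.c_[c['cx']+f*p[:,0]/-p[:,2], c['cy']-f*p[:,1]/-p[:,2]]
def unproj(c,uv,z):
    f=200/np.tan(np.radians(c['fov_y']/2)); uv=np.atleast_2d(uv)
    d=rot(c['rotation']).apply(np.c_[(uv[:,0]-c['cx'])/f,-(uv[:,1]-c['cy'])/f,-np.ones(len(uv))])
    return c['xyz']+d*((z-c['xyz'][2])/d[:,2])[:,None]
def tri(c1,p1,c2,p2):
    A=[];b=[]
    for c,p in((c1,p1),(c2,p2)):
        d=unproj(c,p,0)[0]-c['xyz'];d/=np.linalg.norm(d);M=np.eye(3)-np.outer(d,d);A.append(M);b.append(M@c['xyz'])
    return np.linalg.lstsq(np.vstack(A),np.hstack(b),rcond=None)[0]
def crop(c,x0,y0,w,h,s,fn): cv2.imwrite(fn,cv2.resize(c['image'][y0:y0+h,x0:x0+w,::-1],None,fx=s,fy=s,interpolation=cv2.INTER_CUBIC))
E
python3 - <<'E'
from cell import *; from h import *; import pickle
c={n:camera(n) for n in('top','side')}; pickle.dump(c,open('c0.pkl','wb'))
crop(c['top'],250,125,180,150,4,'pics/t1.png'); crop(c['side'],165,140,260,150,3,'pics/s1.png')
E
```

```text
(no output)
```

View pics/t1.png

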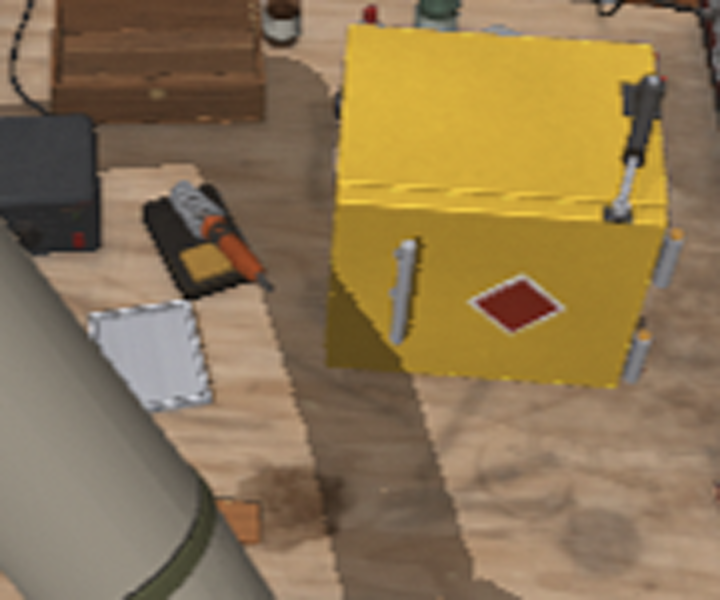

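View pics/s1.png

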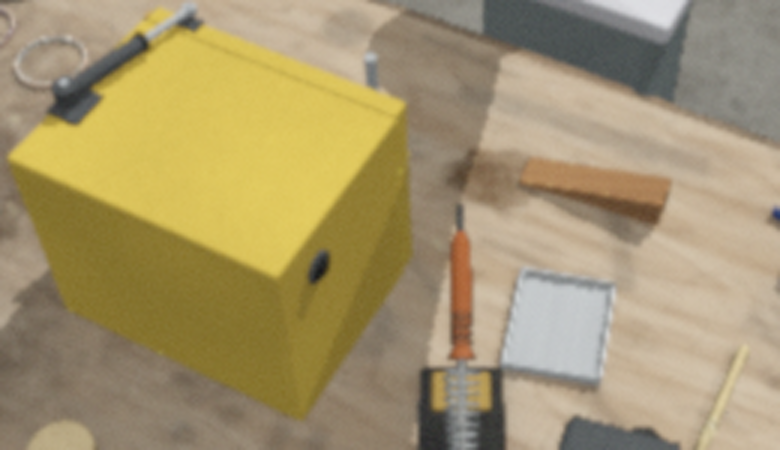

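Run:
```python
from h import *; import pickle
from scipy.optimize import least_squares
c=pickle.load(open('c0.pkl','rb'))
T=lambda a:(np.array(a)+.5)/4-.5+[250,125]
S=lambda a:(np.array(a)+.5)/3-.5+[165,140]
P={'rbl':[100,140,250],'rbr':[100,-140,250],'bbl':[100,140,14],'bbr':[100,-140,14],'dtl':[-122,143,249],'dtr':[-122,-143,249],'dbl':[-122,143,14]}
ob=[('top','rbl',T((348,27))),('top','rbr',T((655,44))),('top','dtl',T((333,205))),('top','dtr',T((664,222))),('top','dbl',T((326,365))),
('side','rbl',S((282,278))),('side','rbr',S((12,160))),('side','dtl',S((405,105))),('side','bbl',S((302,418))),('side','bbr',S((70,310)))]
def res(p,full=0):
    r=[]
    for n,k,uv in ob:
        q=R.from_euler('z',p[2]).apply(P[k])+[p[0],p[1],0]; r.append(proj(c[n],q)[0]-uv)
    return np.array(r).ravel()
s=least_squares(res,[700,-100,-.3],loss='soft_l1');print(s.x,res(s.x).reshape(-1,2).round(1).tolist())
ht=tri(c['top'],T((409,241)),c['side'],S((370,57)));print('handle top',ht, R.from_euler('z',-s.x[2]).apply(ht-[s.x[0],s.x[1],0]))
print('handle z245 from top',unproj(c['top'],T((409,241)),245),'bot',unproj(c['top'],T((398,342)),115))
print('tray',unproj(c['side'],[S(a) for a in((525,270),(614,283),(600,383),(503,368))],12).round(0).tolist())
print('tray top',unproj(c['top'],[T(a) for a in((90,315),(188,300),(212,400),(150,410))],12).round(0).tolist())
print('wedge heeltop',unproj(c['side'],[S((668,180)),S((660,208))],38).round(0).tolist(),'heelbot',unproj(c['side'],[S((660,222))],0).round(0).tolist(),
 'nose',unproj(c['side'],[S((529,158)),S((521,182))],5).round(0).tolist())
```

```text
[ 7.27062826e+02 -8.35609389e+01  7.84976719e-03] [[-0.9, -0.3], [-1.3, 0.1], [-0.6, -0.0], [2.5, 1.3], [-1.9, 1.5], [-1.6, -0.3], [-3.0, -0.6], [1.8, -1.2], [0.3, 1.7], [-1.8, 0.6]]
handle top [570.16270492  -5.76022452 247.71364954] [-156.28457569   79.02993414  247.71364954]
handle z245 from top [[573.73243214  -8.18835903 245.        ]] bot [[567.8903264   -9.71414744 115.        ]]
tray [[566.0, 166.0, 12.0], [539.0, 255.0, 12.0], [655.0, 290.0, 12.0], [683.0, 198.0, 12.0]]
tray top [[653.0, 283.0, 12.0], [680.0, 191.0, 12.0], [563.0, 156.0, 12.0], [547.0, 212.0, 12.0]]
wedge heeltop [[405.0, 258.0, 38.0], [445.0, 265.0, 38.0]] heelbot [[433.0, 265.0, 0.0]] nose [[420.0, 101.0, 5.0], [455.0, 109.0, 5.0]]
```

```bash
cat > fit.py <<'E'
from h import *; import pickle
from scipy.optimize import least_squares
c=pickle.load(open('c0.pkl','rb'))
T=lambda a:(np.array(a)+.5)/4-.5+[250,125]
S=lambda a:(np.array(a)+.5)/3-.5+[165,140]
P={'rbl':[100,140,250],'rbr':[100,-140,250],'bbl':[100,140,14],'bbr':[100,-140,14],'dtl':[-122,143,249],'dtr':[-122,-143,249],'dbl':[-122,143,14],'dbr':[-122,-143,14],
'ta':[60,50,12],'tb':[60,-50,12],'tc':[-60,-50,12],'td':[-60,50,12]}
ob=[('top','rbl',T((348,27))),('top','rbr',T((655,44))),('top','dtl',T((333,205))),('top','dtr',T((664,222))),('top','dbl',T((326,365))),('top','dbr',T((616,387))),
('side','rbl',S((282,278))),('side','rbr',S((12,160))),('side','dtl',S((405,105))),('side','bbl',S((302,418))),('side','bbr',S((70,310))),
('top','ta',T((90,315))),('top','tb',T((188,300))),('top','tc',T((212,400))),('side','tc',S((525,270))),('side','td',S((614,283))),('side','ta',S((600,383))),('side','tb',S((503,368)))]
def projd(n,q,k):
    f=200/np.tan(np.radians(c[n]['fov_y']/2)); cc=np.array([c[n]['cx'],c[n]['cy']])
    u=(proj(c[n],q)[0]-cc)/f; return cc+f*u*(1+k*(u@u))
def res(p):
    r=[]
    for n,k,uv in ob:
        a=p[3:6] if k[0]=='t' else p[:3]
        o=np.array(P[k],float); o[1]+=p[8]*(k[0]=='d')
        q=R.from_euler('z',a[2]).apply(o)+[a[0],a[1],0]; r.append(projd(n,q,p[6] if n=='top' else p[7])-uv)
    return np.r_[np.array(r).ravel(),p[8]/3]
if __name__=='__main__':
    s=least_squares(res,[727,-84,0,610,225,.3,0,0,0],loss='soft_l1');print(s.x.round(4).tolist());
    for o,r in zip(ob,res(s.x)[:-1].reshape(-1,2).round(1).tolist()):print(o[0],o[1],o[2].round(0),r)
E
python3 fit.py
```

```text
[730.3636, -86.4204, 0.0135, 610.3285, 225.5402, 0.2789, -0.2442, -0.236, 1.3148]
top rbl [337. 131.] [-0.3, -0.3]
top rbr [413. 136.] [-2.5, 0.5]
top dtl [333. 176.] [0.1, -0.5]
top dtr [416. 180.] [1.5, 0.6]
top dbl [331. 216.] [-1.3, 1.0]
top dbr [404. 221.] [0.8, -0.1]
side rbl [259. 232.] [-2.6, -0.2]
side rbr [169. 193.] [0.0, 0.3]
side dtl [300. 175.] [0.6, -0.8]
side bbl [265. 279.] [-0.2, 1.0]
side bbr [188. 243.] [0.2, 0.1]
top ta [272. 203.] [-1.5, -0.5]
top tb [297. 200.] [-0.8, -0.5]
top tc [303. 225.] [-1.3, -0.9]
side tc [340. 230.] [-1.6, -0.6]
side td [369. 234.] [0.4, 0.1]
side ta [365. 267.] [-0.1, -0.7]
side tb [332. 262.] [-1.2, -1.2]
```

```bash
cat >> h.py <<'E'
_u=unproj
def unproj(c,uv,z):
    f=200/np.tan(np.radians(c['fov_y']/2)); K=np.array([[f,0,c['cx']],[0,f,c['cy']],[0,0,1]])
    q=cv2.undistortPoints(np.atleast_2d(uv).astype(float).reshape(-1,1,2),K,np.array([-.24,0,0,0]),P=K).reshape(-1,2)
    return _u(c,q,z)
_p=proj
def proj(c,P):
    f=200/np.tan(np.radians(c['fov_y']/2)); cc=np.array([c['cx'],c['cy']])
    u=(_p(c,P)-cc)/f; return cc+f*u*(1-.24*(u**2).sum(1,keepdims=True))
E
python3 - <<'E'
from h import *; import pickle
c=pickle.load(open('c0.pkl','rb'))
T=lambda a:(np.array(a)+.5)/4-.5+[250,125]
S=lambda a:(np.array(a)+.5)/3-.5+[165,140]
print('handle',tri(c['top'],T((409,241)),c['side'],S((370,57))),unproj(c['top'],T((409,241)),245),unproj(c['side'],S((370,57)),245),unproj(c['top'],T((398,342)),115))
print('wedge heeltop',unproj(c['side'],[S((668,180)),S((660,208))],38).round(0).tolist(),'heelbot',unproj(c['side'],[S((660,222))],0).round(0).tolist(),
 'nose',unproj(c['side'],[S((529,158)),S((521,182))],5).round(0).tolist())
print('wedge nose top view',unproj(c['top'],[T((262,503)),T((262,543))],3).round(0).tolist())
print('hinge', unproj(c['top'],T((676,230)),200),unproj(c['top'],T((643,332)),70))
E
```

```text
handle [570.07006964  -6.05949587 247.98493485] [[573.82790394  -8.41483096 245.        ]] [[567.4898871   -5.22459382 245.        ]] [[567.76974421  -9.94391657 115.        ]]
wedge heeltop [[405.0, 259.0, 38.0], [445.0, 266.0, 38.0]] heelbot [[433.0, 266.0, 0.0]] nose [[420.0, 101.0, 5.0], [455.0, 109.0, 5.0]]
wedge nose top view [[460.0, 101.0, 3.0], [418.0, 97.0, 3.0]]
hinge [[ 648.6120105  -248.42830999  200.        ]] [[ 634.39546074 -243.12877376   70.        ]]
```

```bash
cat > plan.py <<'E'
from h import *; from cell import *; import json
def down(az,tilt=0):
    """tool z down, tool y at azimuth az (deg); tilt deg: about tool y"""
    y=np.array([np.cos(np.radians(az)),np.sin(np.radians(az)),0]);z=np.array([0,0,-1.]);x=np.cross(y,z)
    return R.from_matrix(np.c_[x,y,z])*R.from_euler('y',tilt,degrees=True)
def cur(): 
    o=get_obs(); return np.array(o['tcp_pos']),rot(o['tool_rot'])
def plan(wps,p=None,r=None):
    """wps: (pos or None, R or None, rows, opening)"""
    if p is None: p,r=cur()
    out=[]
    for P,Q,n,g in wps:
        P=p if P is None else np.array(P,float); Q=r if Q is None else Q
        p0,r0=p,r; w=(r0.inv()*Q).as_rotvec()
        for i in range(1,n+1):
            pt=p0+(P-p0)*i/n; rt=r0*R.from_rotvec(w*i/n)
            s=np.round(r.inv().apply(pt-p)/60,2); t=np.round(np.degrees((r.inv()*rt).as_rotvec()),1)
            out.append([g]+(s+0).tolist()+(t+0).tolist())
            p=p+r.apply(s*60); r=r*R.from_rotvec(np.radians(t))
    a=np.array(out); print(len(out),'max',abs(a[:,1:4]).max(),abs(a[:,4:]).max()); print(json.dumps(out).replace('.0,',',').replace('.0]',']').replace(' ',''))
    return p,r
E
python3 - <<'E'
from plan import *
plan([([345,590,285],None,2,.6),([570,-7,285],down(0),13,.27),([570,-7,275],down(0),1,.27)])
E
```

```text
16 max 0.82 4.9
[[0.6,-0.37,-0.36,-0.78,0,0,0],[0.6,-0.36,-0.35,-0.78,0,0,0],[0.27,-0.6,-0.56,0,0,0,4.9],[0.27,-0.65,-0.5,0,0,0,4.8],[0.27,-0.68,-0.44,0,0,0,4.9],[0.27,-0.72,-0.39,0,0,0,4.9],[0.27,-0.76,-0.32,0,0,0,4.9],[0.27,-0.77,-0.26,0,0,0,4.8],[0.27,-0.8,-0.19,0,0,0,4.9],[0.27,-0.81,-0.12,0,0,0,4.9],[0.27,-0.81,-0.06,0,0,0,4.9],[0.27,-0.82,0.02,0,0,0,4.8],[0.27,-0.82,0.09,0,0,0,4.9],[0.27,-0.8,0.15,0,0,0,4.9],[0.27,-0.79,0.22,0,0,0,4.9],[0.27,0,0,0.17,0,0,0]]
```

Emit:
{"name": "servo_tool", "arguments": {
  "steps": [
    [[0.6,-0.37,-0.36,-0.78,0,0,0],[0.6,-0.36,-0.35,-0.78,0,0,0],[0.27,-0.6,-0.56,0,0,0,4.9],[0.27,-0.65,-0.5,0,0,0,4.8],[0.27,-0.68,-0.44,0,0,0,4.9],[0.27,-0.72,-0.39,0,0,0,4.9],[0.27,-0.76,-0.32,0,0,0,4.9],[0.27,-0.77,-0.26,0,0,0,4.8],[0.27,-0.8,-0.19,0,0,0,4.9],[0.27,-0.81,-0.12,0,0,0,4.9],[0.27,-0.81,-0.06,0,0,0,4.9],[0.27,-0.82,0.02,0,0,0,4.8],[0.27,-0.82,0.09,0,0,0,4.9],[0.27,-0.8,0.15,0,0,0,4.9],[0.27,-0.79,0.22,0,0,0,4.9],[0.27,0,0,0.17,0,0,0]]
  ]
}}

```text
t: 2.2
tcp_pos: [571.0, -11.3, 275.5]
tool_rot: [0.001, 0.71, 0.705, 0.0]
wrist_force: [0.1, 1.3, 0.8]
grip_width: 24.8
finger_force: 0.0
```

Run:
```python
from plan import *; import pickle
p,r=cur();print(p,r.as_matrix().round(3).tolist(),get_obs()['joint_pos'],get_obs()['grip_width'])
c={n:camera(n) for n in('top','side')}; pickle.dump(c,open('c1.pkl','wb'))
t=proj(c['top'],[p,[570,-7,245]]);s=proj(c['side'],[p,[570,-7,245]]);print(t,s)
a=[cv2.resize(c[n]['image'][int(q[1])-37:int(q[1])+37,int(q[0])-50:int(q[0])+50,::-1],(400,296),interpolation=cv2.INTER_CUBIC) for n,q in(('top',t[1]),('side',s[1]))]
print(t[1].astype(int)-[50,37],s[1].astype(int)-[50,37])
cv2.imwrite('pics/h1.png',np.hstack(a))
```

```text
[570.97362677 -11.32921315 275.52893541] [[0.007, 1.0, 0.002], [1.0, -0.007, -0.002], [-0.002, 0.002, -1.0]] [-0.38858226  0.34053384  0.41961921  1.8793459  -0.16570506  0.95368904
  0.09833324] 24.770248627518974
[[353.54509573 179.47633835]
 [351.42353405 185.71907093]] [[284.95230868 150.93766915]
 [287.01321884 159.01930745]]
[301 148] [237 122]
```

View pics/h1.png

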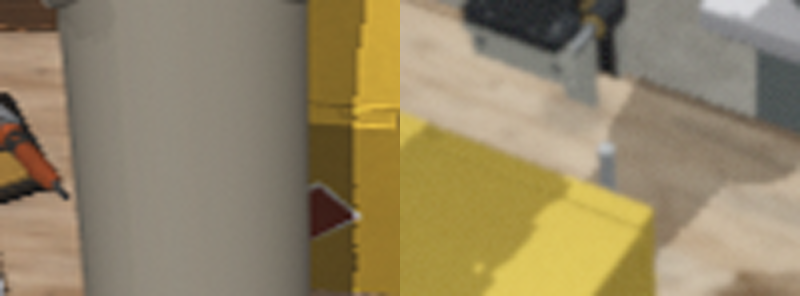

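Run:
```python
from h import *; import pickle
c=pickle.load(open('c1.pkl','rb'))['side']
print(proj(c,[[592,-11.3,275.5],[584,-11.3,275.5],[592,-3.8,275.5],[592,-18.8,275.5],[600,-3.8,275.5],[570,-7,245],[575,-7,245],[570,-2,245]]))
```

```text
[[281.10867343 155.64860458]
 [282.58354672 153.84858106]
 [283.45545354 156.52180689]
 [278.7724876  154.7797951 ]
 [281.97544869 158.34346244]
 [287.01321884 159.01930745]
 [286.12488057 160.12869801]
 [288.54312678 159.59088286]]
```

Run:
```python
from h import *; import pickle
c=pickle.load(open('c0.pkl','rb'))['side']; c1=pickle.load(open('c1.pkl','rb'))['side']
y=np.array([.448,.894,0]);p=np.array([325,648,191.])
print(proj(c,[p,p+y*46,p-y*46,p+y*64,p-y*64]).round(1))
a=cv2.resize(c['image'][120:200,500:600,::-1],(400,320),interpolation=cv2.INTER_CUBIC)
b=cv2.resize(c1['image'][100:180,237:337,::-1],(400,320),interpolation=cv2.INTER_CUBIC)
cv2.imwrite('pics/f.png',np.hstack([a,b]))
```

```text
[[522.4 194.5]
 [533.9 204.2]
 [510.9 185.1]
 [538.4 208. ]
 [506.5 181.4]]
```

View pics/f.png

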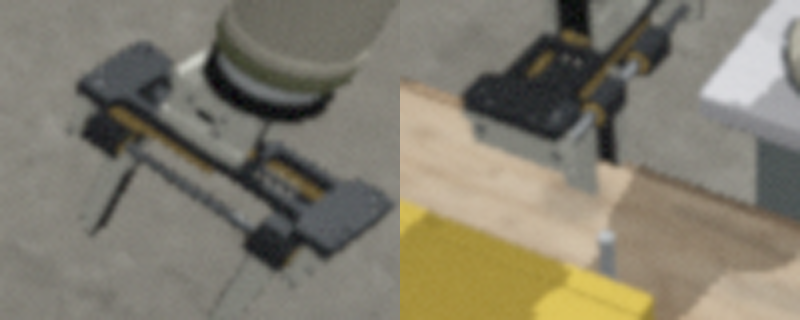

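Run:
```python
from plan import *
print(cur()[0]); plan([([570,-5,262],down(0),2,.27),([570,-5,225],None,4,.27)])
```

```text
[569.05239213  -6.99864001 273.83634206]
6 max 0.16 0.1
[[0.27,0.02,0.01,0.1,-0.1,0,0],[0.27,0.01,0.01,0.1,0,0,0],[0.27,0,0,0.15,0,0,0],[0.27,0,0,0.16,0,0,0],[0.27,0,0,0.15,0,0,0],[0.27,0,0,0.15,0,0,0]]
```

Emit:
{"name": "servo_tool", "arguments": {
  "steps": [
    [[0.27,0.02,0.01,0.1,0,0,0],[0.27,0.01,0.01,0.1,0,0,0],[0.27,0,0,0.15,0,0,0],[0.27,0,0,0.16,0,0,0],[0.27,0,0,0.15,0,0,0],[0.27,0,0,0.15,0,0,0],[0.27,0,0,0,0,0,0]]
  ]
}}

```text
t: 3.18
tcp_pos: [570.7, -5.3, 225.6]
tool_rot: [-0.0, 0.707, 0.707, -0.001]
wrist_force: [-0.2, 0.3, 0.0]
grip_width: 25.1
finger_force: 0.0
```

No contact; go on down and close.

Emit:
{"name": "servo_tool", "arguments": {
  "steps": [
    [[0.27,0,0,0.15,0,0,0],[0.27,0,0,0.15,0,0,0],[0,0,0,0,0,0,0],[0,0,0,0,0,0,0],[0,0,0,0,0,0,0]]
  ]
}}

```text
t: 3.8
tcp_pos: [569.5, -5.3, 208.1]
tool_rot: [-0.001, 0.707, 0.707, -0.001]
wrist_force: [-5.7, -0.8, -0.4]
grip_width: 10.9
finger_force: 30.0
```

Run:
```python
from plan import *; o=get_obs(); print(o['wrist_force'],o['grip_width'],o['finger_force'],cur()[0],o['t'])
```

```text
[-5.65326873 -0.84499744 -0.37351923] 10.870324180133045 29.99637722969055 [569.52950067  -5.32502803 208.09959021] 3.8
```

```bash
cat > arc.py <<'E'
from plan import *
import sys
H=np.array([610.5,-229.5]); q0=.0135
def pose(th,z=208):
    a=q0+th; v=np.array([-38,225]); M=np.array([[np.cos(a),-np.sin(a)],[np.sin(a),np.cos(a)]])
    return np.r_[H+M@v,z], down(np.degrees(a))
if __name__=='__main__':
    t0,t1,n=map(float,sys.argv[1:4]); n=int(n); p,r=pose(t0)
    if t0==0: p,r=cur(); p[2]=208
    plan([(*pose(t0+(t1-t0)*(i+1)/n),1,0) for i in range(n)],p,r)
E
python3 arc.py 0 .4 9
```

```text
9 max 0.17 3.4
[[0,-0.03,-0.17,0,-0.2,0,-3.4],[0,-0.03,-0.16,0,0,0,-2.5],[0,-0.03,-0.17,0,0,0,-2.6],[0,-0.03,-0.16,0,0,0,-2.5],[0,-0.04,-0.17,0,0,0,-2.5],[0,-0.03,-0.17,0,0,0,-2.6],[0,-0.03,-0.16,0,0,0,-2.5],[0,-0.03,-0.17,0,0,0,-2.6],[0,-0.03,-0.16,0,0,0,-2.5]]
```

Emit:
{"name": "servo_tool", "arguments": {
  "steps": [
    [[0,-0.03,-0.17,0,0,0,-2.6],[0,-0.03,-0.16,0,0,0,-2.5],[0,-0.03,-0.17,0,0,0,-2.6],[0,-0.03,-0.16,0,0,0,-2.5],[0,-0.04,-0.17,0,0,0,-2.5],[0,-0.03,-0.17,0,0,0,-2.6],[0,-0.03,-0.16,0,0,0,-2.5],[0,-0.03,-0.17,0,0,0,-2.6],[0,-0.03,-0.16,0,0,0,-2.5]]
  ]
}}

```text
t: 4.92
tcp_pos: [487.2, -37.8, 208.2]
tool_rot: [0.001, 0.552, 0.834, 0.0]
wrist_force: [6.4, -1.3, -16.0]
grip_width: 10.5
finger_force: 30.0
```

```bash
python3 - <<'E'
from arc import *; p,r=cur(); print(p,pose(.4)[0],get_obs()['wrist_force'], r.inv().apply(get_obs()['wrist_force']),np.degrees(np.arctan2(*r.as_matrix()[1::-1,1])))
E
python3 arc.py .4 1 12
```

```text
[487.16438223 -37.76118312 208.19288903] [485.29385649 -38.73202148 208.        ] [  6.44146044  -1.27585013 -15.98162424] [-3.66858328  5.40534081 15.99550896] 22.984587381850552
12 max 0.19 2.9
[[0,-0.04,-0.19,0,0,0,-2.9],[0,-0.03,-0.18,0,0,0,-2.8],[0,-0.04,-0.19,0,0,0,-2.9],[0,-0.04,-0.19,0,0,0,-2.9],[0,-0.03,-0.18,0,0,0,-2.8],[0,-0.04,-0.19,0,0,0,-2.9],[0,-0.03,-0.19,0,0,0,-2.9],[0,-0.04,-0.18,0,0,0,-2.8],[0,-0.04,-0.19,0,0,0,-2.9],[0,-0.03,-0.19,0,0,0,-2.8],[0,-0.04,-0.18,0,0,0,-2.9],[0,-0.04,-0.19,0,0,0,-2.9]]
```

Emit:
{"name": "servo_tool", "arguments": {
  "steps": [
    [[0,-0.04,-0.19,0.02,0,0,-2.9],[0,-0.03,-0.18,0.02,0,0,-2.8],[0,-0.04,-0.19,0,0,0,-2.9],[0,-0.04,-0.19,0,0,0,-2.9],[0,-0.03,-0.18,0,0,0,-2.8],[0,-0.04,-0.19,0,0,0,-2.9],[0,-0.03,-0.19,0,0,0,-2.9],[0,-0.04,-0.18,0,0,0,-2.8],[0,-0.04,-0.19,0,0,0,-2.9],[0,-0.03,-0.19,0,0,0,-2.8],[0,-0.04,-0.18,0,0,0,-2.9],[0,-0.04,-0.19,0,0,0,-2.9]]
  ]
}}

```text
t: 6.42
tcp_pos: [400.6, -139.4, 207.8]
tool_rot: [0.001, 0.28, 0.96, 0.001]
wrist_force: [-2.4, 7.4, 17.6]
grip_width: 10.9
finger_force: 30.0
```

```bash
python3 - <<'E'
from arc import *; p,r=cur(); print(p,pose(1)[0],get_obs()['wrist_force'], r.inv().apply(get_obs()['wrist_force']),get_obs()['joint_pos'])
E
python3 arc.py 1 1.62 14
```

```text
[ 400.55650105 -139.38972144  207.83368442] [ 399.44720732 -142.7490997   208.        ] [-2.44595052  7.37426243 17.61721732] [  5.99038993   4.95419645 -17.61533231] [ 0.04529053  0.21523495  0.19101076  2.24623696 -0.06784872  0.68192678
  1.2872357 ]
14 max 0.17 2.6
[[0,-0.03,-0.17,0,0,0,-2.5],[0,-0.03,-0.16,0,0,0,-2.6],[0,-0.04,-0.17,0,0,0,-2.5],[0,-0.03,-0.16,0,0,0,-2.5],[0,-0.03,-0.17,0,0,0,-2.6],[0,-0.03,-0.16,0,0,0,-2.5],[0,-0.03,-0.17,0,0,0,-2.6],[0,-0.03,-0.16,0,0,0,-2.5],[0,-0.04,-0.17,0,0,0,-2.5],[0,-0.03,-0.16,0,0,0,-2.6],[0,-0.03,-0.17,0,0,0,-2.5],[0,-0.03,-0.16,0,0,0,-2.5],[0,-0.03,-0.17,0,0,0,-2.6],[0,-0.03,-0.17,0,0,0,-2.5]]
```

Emit:
{"name": "servo_tool", "arguments": {
  "steps": [
    [[0,-0.03,-0.17,-0.02,0,0,-2.5],[0,-0.03,-0.16,0,0,0,-2.6],[0,-0.04,-0.17,0,0,0,-2.5],[0,-0.03,-0.16,0,0,0,-2.5],[0,-0.03,-0.17,0,0,0,-2.6],[0,-0.03,-0.16,0,0,0,-2.5],[0,-0.03,-0.17,0,0,0,-2.6],[0,-0.03,-0.16,0,0,0,-2.5],[0,-0.04,-0.17,0,0,0,-2.5],[0,-0.03,-0.16,0,0,0,-2.6],[0,-0.03,-0.17,0,0,0,-2.5],[0,-0.03,-0.16,0,0,0,-2.5],[0,-0.03,-0.17,0,0,0,-2.6],[0,-0.03,-0.17,0,0,0,-2.5],[0,0,0,0,0,0,0],[0,0,0,0,0,0,0]]
  ]
}}

```text
t: 8.43
tcp_pos: [386.4, -279.7, 208.0]
tool_rot: [0.001, -0.024, 1.0, -0.001]
wrist_force: [-1.2, -0.8, 6.4]
grip_width: 11.1
finger_force: 30.0
```

Run:
```python
from arc import *; import pickle
p,r=cur(); print(p,pose(1.62)[0],get_obs()['wrist_force'], r.inv().apply(get_obs()['wrist_force']),get_obs()['joint_pos'],np.degrees(np.arctan2(*r.as_matrix()[1::-1,1])))
c={n:camera(n) for n in('top','side')}; pickle.dump(c,open('c2.pkl','wb'))
t=c['top']['image'][130:330,240:440,::-1];s=c['side']['image'][120:290,200:400,::-1]
cv2.imwrite('pics/o.png',np.hstack([cv2.resize(t,(400,400),interpolation=cv2.INTER_CUBIC),np.vstack([cv2.resize(s,(400,340),interpolation=cv2.INTER_CUBIC),np.zeros((60,400,3),np.uint8)])]))
```

```text
[ 386.38879521 -279.68988993  207.98164582] [ 388.32335554 -281.52440443  208.        ] [-1.17927107 -0.82808675  6.39467119] [ 1.20733494 -0.78031323 -6.39544222] [ 0.42019936  0.28091426  0.11043979  2.14001472 -0.04583495  0.72082627
  2.17853812] 92.69366199589078
```

View pics/o.png

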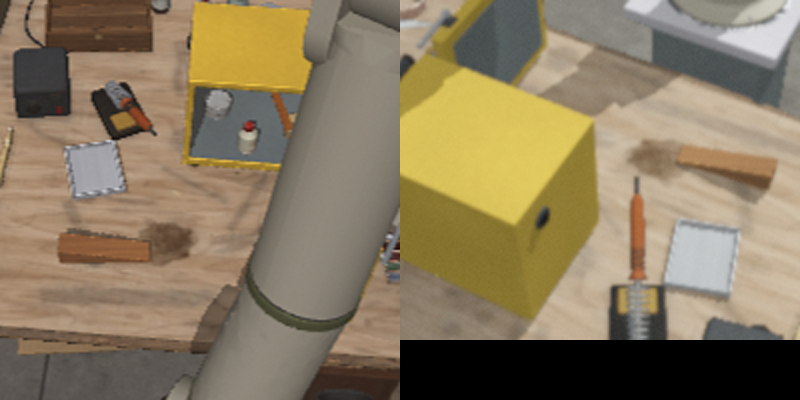

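Run:
```python
from h import *; import pickle
c=pickle.load(open('c2.pkl','rb'));T=lambda a:(np.array(a)+.5)/2-.5+[240,130]
S=lambda a:(np.array(a)-[400,0]+.5)/2-.5+[200,120]
for nm,U in(('dist',unproj),('nodist',_u if 0 else __import__('h')._u)):
    print(nm,'nose',U(c['top'],[T((151,240)),T((151,262))],4).round(0).tolist(),'heeltop',U(c['top'],[T((60,233)),T((59,249))],38).round(0).tolist(),'heelbot',U(c['top'],[T((60,262))],0).round(0).tolist())
    print('side nose',U(c['side'],[S((681,146)),S((678,162))],5).round(0).tolist(),'heel',U(c['side'],[S((776,159)),S((771,175))],38).round(0).tolist(),U(c['side'],[S((771,186))],0).round(0).tolist())
    print('tray',U(c['top'],[T(a) for a in((64,148),(117,141),(127,187),(75,197))],12).round(0).tolist())
    print('bottle',U(c['top'],[T((249,122))],107).round(0).tolist(),U(c['top'],[T((247,150))],37).round(0).tolist(),'grey',U(c['top'],[T((218,94))],68).round(0).tolist())
    print('front post L',U(c['top'],[T((186,163))],14).round(0).tolist(),U(c['top'],[T((192,87))],250).round(0).tolist())
```

```text
dist nose [[462.0, 100.0, 4.0], [416.0, 97.0, 4.0]] heeltop [[441.0, 260.0, 38.0], [408.0, 257.0, 38.0]] heelbot [[404.0, 258.0, 0.0]]
side nose [[422.0, 100.0, 5.0], [456.0, 111.0, 5.0]] heel [[403.0, 260.0, 38.0], [438.0, 265.0, 38.0]] [[428.0, 266.0, 0.0]]
tray [[650.0, 285.0, 12.0], [677.0, 184.0, 12.0], [569.0, 154.0, 12.0], [538.0, 248.0, 12.0]]
bottle [[669.0, -64.0, 107.0]] [[658.0, -68.0, 37.0]] grey [[769.0, -7.0, 68.0]]
front post L [[634.0, 47.0, 14.0]] [[616.0, 47.0, 250.0]]
nodist nose [[463.0, 100.0, 4.0], [418.0, 97.0, 4.0]] heeltop [[442.0, 259.0, 38.0], [410.0, 256.0, 38.0]] heelbot [[406.0, 257.0, 0.0]]
side nose [[423.0, 100.0, 5.0], [456.0, 111.0, 5.0]] heel [[403.0, 259.0, 38.0], [438.0, 264.0, 38.0]] [[429.0, 265.0, 0.0]]
tray [[651.0, 285.0, 12.0], [677.0, 184.0, 12.0], [569.0, 154.0, 12.0], [538.0, 248.0, 12.0]]
bottle [[669.0, -64.0, 107.0]] [[658.0, -68.0, 37.0]] grey [[769.0, -7.0, 68.0]]
front post L [[634.0, 47.0, 14.0]] [[616.0, 47.0, 250.0]]
```

Run:
```python
from plan import *
p,r=cur()
plan([(None,None,2,.27),([386.4,-279.7,275],None,2,.27),([450,0,285],down(43),6,.75),([427,226,180],down(5.4),5,.75),([427,226,6],down(5.4),4,.75)],p,r)
```

```text
19 max 0.79 8.3
[[0.27,0,0,0,0,0,0],[0.27,0,0,0,0,0,0],[0.27,0,0,-0.56,0,0,0],[0.27,0,0,-0.56,0,0,0],[0.75,-0.21,0.77,-0.03,0,0,8.3],[0.75,-0.1,0.79,-0.03,0,0,8.3],[0.75,0.01,0.79,-0.02,0,0.1,8.3],[0.75,0.13,0.79,-0.03,0,0,8.2],[0.75,0.24,0.76,-0.03,0,0,8.3],[0.75,0.35,0.72,-0.03,0,0,8.3],[0.75,0.6,0.46,0.35,0,0,7.5],[0.75,0.66,0.37,0.35,0,0,7.5],[0.75,0.7,0.29,0.35,0,0,7.6],[0.75,0.73,0.19,0.35,0,0,7.5],[0.75,0.75,0.09,0.35,0,0,7.5],[0.75,0,0,0.72,0,0,0],[0.75,0,0,0.73,0,0,0],[0.75,0,0,0.72,0,0,0],[0.75,0,0,0.73,0,0,0]]
```

Emit:
{"name": "servo_tool", "arguments": {
  "steps": [
    [[0.27,0,0,0,0,0,0],[0.27,0,0,0,0,0,0],[0.27,0,0,-0.56,0,0,0],[0.27,0,0,-0.56,0,0,0],[0.75,-0.21,0.77,-0.03,0,0,8.3],[0.75,-0.1,0.79,-0.03,0,0,8.3],[0.75,0.01,0.79,-0.02,0,0,8.3],[0.75,0.13,0.79,-0.03,0,0,8.2],[0.75,0.24,0.76,-0.03,0,0,8.3],[0.75,0.35,0.72,-0.03,0,0,8.3],[0.75,0.6,0.46,0.35,0,0,7.5],[0.75,0.66,0.37,0.35,0,0,7.5],[0.75,0.7,0.29,0.35,0,0,7.6],[0.75,0.73,0.19,0.35,0,0,7.5],[0.75,0.75,0.09,0.35,0,0,7.5],[0.75,0,0,0.72,0,0,0],[0.75,0,0,0.73,0,0,0],[0.75,0,0,0.72,0,0,0],[0.75,0,0,0.73,0,0,0]]
  ]
}}

```text
t: 10.9
tcp_pos: [426.4, 226.6, 4.4]
tool_rot: [0.0, 0.673, 0.74, 0.0]
wrist_force: [-0.8, 1.2, -0.1]
grip_width: 69.6
finger_force: 0.0
```

Run:
```python
from plan import *
p,r=cur();print(p,np.degrees(np.arctan2(*r.as_matrix()[1::-1,1])))
plan([(None,None,3,0),([438,120,6],down(2),3,0),([445,-90,6],down(1),5,0),([445,-133,6],down(1),5,0),(None,None,2,0)],np.array([427,226,6.]),down(5.4))
```

```text
[426.38409386 226.61928891   4.36537727] 5.476579911281281
18 max 0.7 1.2
[[0,0,0,0,0,0,0],[0,0,0,0,0,0,0],[0,0,0,0,0,0,0],[0,-0.59,0.01,0,0,0,1.1],[0,-0.59,0.01,0,0,0,1.2],[0,-0.6,0.03,0,0,0,1.1],[0,-0.7,0,0,0,0,0.2],[0,-0.7,0,0,0,0,0.2],[0,-0.7,0,0,0,0,0.2],[0,-0.7,0.01,0,0,0,0.2],[0,-0.7,0.01,0,0,0,0.2],[0,-0.14,0,0,0,0,0],[0,-0.15,0,0,0,0,0],[0,-0.14,-0.01,0,0,0,0],[0,-0.14,0,0,0,0,0],[0,-0.14,0,0,0,0,0],[0,0,0,0,0,0,0],[0,0,0,0,0,0,0]]
```

Emit:
{"name": "servo_tool", "arguments": {
  "steps": [
    [[0,0,0,0,0,0,0],[0,0,0,0,0,0,0],[0,0,0,0,0,0,0]]
  ]
}}

```text
t: 11.28
tcp_pos: [427.2, 226.8, 7.4]
tool_rot: [0.0, 0.673, 0.74, 0.001]
wrist_force: [0.0, 0.4, -0.0]
grip_width: 44.5
finger_force: 0.0
```

Still closing (44.5); one more beat, then push.

Emit:
{"name": "servo_tool", "arguments": {
  "steps": [
    [[0,0,0,0,0,0,0],[0,0,0,0,0,0,0]]
  ]
}}

```text
t: 11.52
tcp_pos: [426.7, 226.6, 6.5]
tool_rot: [0.0, 0.673, 0.74, 0.001]
wrist_force: [0.3, 0.0, 0.4]
grip_width: 24.3
finger_force: 0.0
```

Run:
```python
from plan import *; import pickle
c={n:camera(n) for n in('top','side')}; pickle.dump(c,open('c3.pkl','wb'))
p,r=cur(); print(p,proj(c['top'],p),proj(c['side'],p),get_obs()['grip_width'])
s=c['side']['image'][150:250,300:433,::-1]; t=c['top']['image'][200:300,220:353,::-1]
z=lambda a:cv2.resize(a,(400,300),interpolation=cv2.INTER_CUBIC)
a=np.hstack([z(s),z(t)])
b=np.hstack([cv2.resize(c['side']['image'][100:280,150:390,::-1],(400,300)),cv2.resize(c['top']['image'][110:290,220:460,::-1],(400,300))])
cv2.imwrite('pics/w.png',np.vstack([a,b]))
```

```text
[426.5098859  226.44917365   6.06660573] [[279.23141558 255.10207147]] [[374.46013083 206.83693146]] 16.291849128249865
```

View pics/w.png

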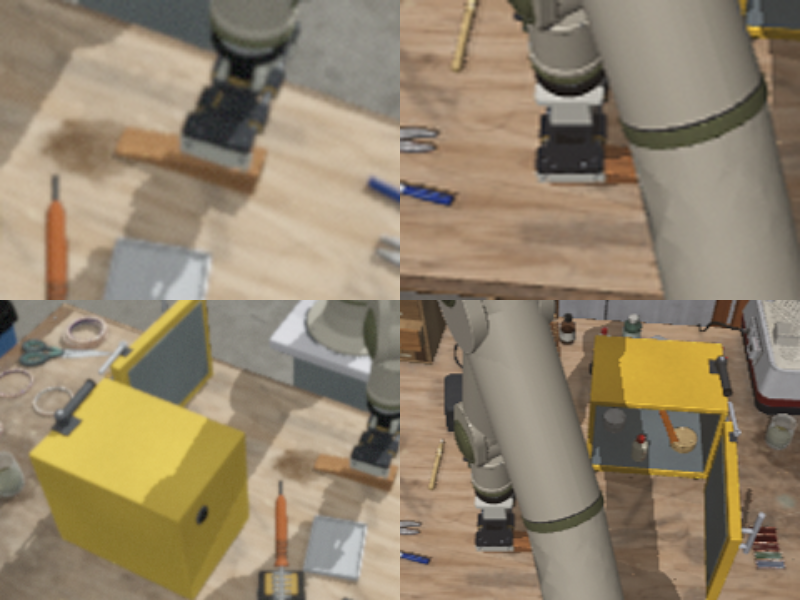

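Run:
```python
from plan import *; import pickle
c=pickle.load(open('c3.pkl','rb')); p,r=cur(); print(p)
for z in(84,95,107,120):
    a=p+r.apply([[37.5,-94,-z],[-37.5,-94,-z]]); b=p+r.apply([[-37.5,94,-z],[37.5,94,-z]])
    print(z,'top',proj(c['top'],a).round(1).tolist(),'side',proj(c['side'],b).round(1).tolist())
print('obs top [265.7,259.3],[288.3,259.3] side (361,200),(383.3,205)')
c=pickle.load(open('c0.pkl','rb'))['side'];p=np.array([325,648,191.]);r=rot(get_obs()['tool_rot'])*0 if 0 else rot([-1.1e-4,.2303,.9731,-7.6e-4])
for s in(1,-1): print('start tip',(proj(c,p+r.apply([0,s*55,0]))).round(1), __import__('h')._p(c,p+r.apply([0,s*55,0])).round(1))
```

```text
[426.5098859  226.44917365   6.06660573]
84 top [[265.5, 266.5], [288.4, 266.5]] side [[356.2, 208.1], [379.9, 215.4]]
95 top [[265.2, 264.8], [288.2, 264.9]] side [[356.5, 205.8], [380.3, 213.1]]
107 top [[264.9, 263.0], [288.1, 263.0]] side [[356.8, 203.3], [380.8, 210.6]]
120 top [[264.6, 261.0], [288.0, 261.0]] side [[357.1, 200.5], [381.3, 207.8]]
obs top [265.7,259.3],[288.3,259.3] side (361,200),(383.3,205)
start tip [[536.1 206.1]] [[551.2 206.6]]
start tip [[508.7 183.2]] [[518.2 182.4]]
```

Emit:
{"name": "servo_tool", "arguments": {
  "steps": [
    [[0.7,0,0,0,0,0,0],[0.7,0,0,0,0,0,0],[0.7,0,0,0,0,0,0],[0.7,0,0,0,0,0,0],[0.7,0,0,0.06,0,0,0],[0.7,0,0,0.06,0,0,0],[0.7,0,0,0.02,0,0,0]]
  ]
}}

```text
t: 12.5
tcp_pos: [426.1, 226.2, -3.2]
tool_rot: [-0.0, 0.673, 0.74, -0.0]
wrist_force: [-0.4, -1.2, -0.0]
grip_width: 64.6
finger_force: 0.0
```

Emit:
{"name": "servo_tool", "arguments": {
  "steps": [
    [[0.7,0,0,0.06,0,0,0],[0.7,0,0,0.06,0,0,0],[0.7,0,0,0.06,0,0,0]]
  ]
}}

```text
t: 12.88
tcp_pos: [426.3, 226.3, -13.8]
tool_rot: [0.0, 0.673, 0.74, -0.0]
wrist_force: [0.2, -0.1, 0.2]
grip_width: 65.0
finger_force: 0.0
```

Emit:
{"name": "servo_tool", "arguments": {
  "steps": [
    [[0,0,0,0,0,0,0],[0,0,0,0,0,0,0],[0,0,0,0,0,0,0],[0,0,0,0,0,0,0]]
  ]
}}

```text
t: 13.38
tcp_pos: [426.4, 226.3, -13.5]
tool_rot: [0.0, 0.673, 0.74, 0.0]
wrist_force: [-0.3, 0.5, -0.2]
grip_width: 39.7
finger_force: 30.0
```

Emit:
{"name": "servo_tool", "arguments": {
  "steps": [
    [[0,-0.59,0.01,0,0,0,1.1],[0,-0.59,0.01,0,0,0,1.2],[0,-0.6,0.03,0,0,0,1.1],[0,-0.7,0,0,0,0,0.2],[0,-0.7,0,0,0,0,0.2],[0,-0.7,0,0,0,0,0.2],[0,-0.7,0.01,0,0,0,0.2],[0,-0.6,0.01,0,0,0,0.2],[0,-0.12,0,0,0,0,0],[0,-0.1,0,0,0,0,0]]
  ]
}}

```text
t: 14.62
tcp_pos: [445.3, -96.8, -12.9]
tool_rot: [-0.0, 0.7, 0.714, -0.0]
wrist_force: [-0.8, -0.4, -2.2]
grip_width: 39.8
finger_force: 30.0
```

Emit:
{"name": "servo_tool", "arguments": {
  "steps": [
    [[0,-0.12,0,0,0,0,0],[0,-0.12,0,0,0,0,0],[0,-0.1,0,0,0,0,0]]
  ]
}}

```text
t: 15.0
tcp_pos: [444.7, -114.7, -13.2]
tool_rot: [-0.002, 0.699, 0.715, -0.0]
wrist_force: [-3.3, 11.1, -3.8]
grip_width: 39.6
finger_force: 30.0
```

Emit:
{"name": "servo_tool", "arguments": {
  "steps": [
    [[0,-0.06,0,0,0,0,0],[0,-0.06,0,0,0,0,0],[0,-0.06,0,0,0,0,0]]
  ]
}}

```text
t: 15.38
tcp_pos: [443.9, -125.2, -13.3]
tool_rot: [-0.002, 0.699, 0.715, -0.001]
wrist_force: [-4.8, 10.4, -2.7]
grip_width: 39.8
finger_force: 30.0
```

Emit:
{"name": "servo_tool", "arguments": {
  "steps": [
    [[0,-0.05,0,0,0,0,0],[0,-0.05,0,0,0,0,0],[0,-0.04,0,0,0,0,0],[0,0,0,0,0,0,0]]
  ]
}}

```text
t: 15.88
tcp_pos: [443.9, -133.9, -13.3]
tool_rot: [-0.002, 0.699, 0.715, -0.001]
wrist_force: [-4.7, 8.8, -3.3]
grip_width: 39.6
finger_force: 30.0
```

Run:
```python
from plan import *
import cell; print([n for n in dir(cell) if not n.startswith('_')])
p,r=cur()
plan([(None,None,3,.6),([444,-133,180],None,4,.6),([540,-40,230],down(90),9,.6),([540,-40,230],down(90,-20),3,.6)],p,r)
from h import unproj; import pickle; c=pickle.load(open('c3.pkl','rb'))
print('brass',unproj(c['top'],[[389.8,194]],46))
```

```text
['Unreachable', 'camera', 'get_obs', 'grip_point_offset', 'sign_off']
19 max 0.81 9.9
[[0.6,0,0,0,0,0,0],[0.6,0,0,0,0,0,0],[0.6,0,0,0,0,0,0],[0.6,0.01,0,-0.81,0,0,0],[0.6,0,-0.01,-0.8,0,0,0],[0.6,0.01,0,-0.81,0,0,0],[0.6,0,0,-0.8,0,0,0],[0.6,0.17,0.18,-0.09,0,0,-9.9],[0.6,0.13,0.21,-0.1,0,-0.1,-9.8],[0.6,0.1,0.23,-0.09,0,0,-9.9],[0.6,0.06,0.24,-0.09,0,0,-9.8],[0.6,0.02,0.24,-0.1,-0.1,-0.1,-9.9],[0.6,-0.03,0.25,-0.09,0,0,-9.9],[0.6,-0.07,0.24,-0.09,0,0,-9.8],[0.6,-0.11,0.22,-0.1,0,-0.1,-9.9],[0.6,-0.14,0.2,-0.09,0,0,-9.9],[0.6,0,0,0,0,-6.7,0],[0.6,0,0,0,0,-6.6,0],[0.6,0,0,0,0,-6.7,0]]
brass [[ 714.02843805 -171.37449961   46.        ]]
```

Emit:
{"name": "servo_tool", "arguments": {
  "steps": [
    [[0.6,0,0,0,0,0,0],[0.6,0,0,0,0,0,0],[0.6,0,0,0,0,0,0],[0.6,0.01,0,-0.81,0,0,0],[0.6,0,-0.01,-0.8,0,0,0],[0.6,0.01,0,-0.81,0,0,0],[0.6,0,0,-0.8,0,0,0],[0.6,0.17,0.18,-0.09,0,0,-9.9],[0.6,0.13,0.21,-0.1,0,0,-9.8],[0.6,0.1,0.23,-0.09,0,0,-9.9],[0.6,0.06,0.24,-0.09,0,0,-9.8],[0.6,0.02,0.24,-0.1,0,-0.1,-9.9],[0.6,-0.03,0.25,-0.09,0,0,-9.9],[0.6,-0.07,0.24,-0.09,0,0,-9.8],[0.6,-0.11,0.22,-0.1,0,0,-9.9],[0.6,-0.14,0.2,-0.09,0,0,-9.9],[0.6,0,0,0,0,-6.7,0],[0.6,0,0,0,0,-6.6,0],[0.6,0,0,0,0,-6.7,0]]
  ]
}}

```text
t: 18.25
tcp_pos: [541.3, -42.4, 230.9]
tool_rot: [0.175, 0.001, 0.984, -0.001]
wrist_force: [0.8, -0.7, -0.3]
grip_width: 56.1
finger_force: 0.0
```

```bash
cat > fk.py <<'E'
from h import *
from scipy.optimize import least_squares
D=[([-1.183,.599,-.003,1.599,.002,.943,-.08],[324.98,648.08,191.6],[0,.2303,.9731,0]),
([.04529,.21524,.19101,2.24624,-.06785,.68193,1.28724],[400.56,-139.39,207.8],[.001,.28,.96,.001]),
([.4202,.28091,.11044,2.14001,-.04583,.72083,2.17854],[386.4,-279.7,208],[.001,-.024,1,-.001])]
def fk(j,q):
    h,L1,L2,L3,a,b,d,e,y0,y7=q
    s=-1
    T=R.from_euler('z',y0); p=np.array([0,0,h]); 
    T=T*R.from_euler('z',s*j[0])*R.from_euler('y',j[1]); p=p+T.apply([a,b,L1])
    T=T*R.from_euler('z',s*j[2])*R.from_euler('y',j[3]); p=p+T.apply([d,e,L2])
    T=T*R.from_euler('z',s*j[4])*R.from_euler('y',j[5])*R.from_euler('z',s*j[6]+y7); p=p+T.apply([0,0,L3])
    return p,T
E
python3 - <<'E'
from plan import *; from fk import *
from cell import grip_point_offset as g; print(g)
o=get_obs(); print(o['t'],o['tcp_pos'],np.round(o['joint_pos'],4).tolist(),o['tool_rot'].round(3),o['wrist_force'])
for j,p,q in D: print(rot(q).as_matrix().round(2).tolist(), fk(j,[0]*10)[1].as_matrix().round(2).tolist())
print(rot(o['tool_rot']).as_matrix().round(2).tolist(), fk(o['joint_pos'],[0]*10)[1].as_matrix().round(2).tolist())
E
```

```text
18.8
18.25 [541.28602392 -42.39163338 230.85797397] [0.6732, 0.3043, -0.8779, 2.2119, 0.6755, 0.4617, 0.8577] [ 0.175  0.001  0.984 -0.001] [ 0.75951165 -0.67786373 -0.31524265]
[[-0.89, 0.45, 0.0], [0.45, 0.89, 0.0], [0.0, 0.0, -1.0]] [[-0.45, -0.89, 0.0], [-0.89, 0.45, 0.0], [-0.0, 0.0, -1.0]]
[[-0.84, 0.54, 0.0], [0.54, 0.84, 0.0], [-0.0, 0.0, -1.0]] [[-0.54, -0.84, 0.0], [-0.84, 0.54, 0.0], [-0.0, -0.0, -1.0]]
[[-1.0, -0.05, 0.0], [-0.05, 1.0, -0.0], [-0.0, -0.0, -1.0]] [[0.05, -1.0, 0.0], [-1.0, -0.05, -0.0], [0.0, -0.0, -1.0]]
[[-0.94, 0.0, 0.35], [0.0, 1.0, -0.0], [-0.35, -0.0, -0.94]] [[-0.0, -0.94, 0.35], [-1.0, 0.0, -0.0], [0.0, -0.35, -0.94]]
```

```bash
cat >> fk.py <<'E'
D+=[([-.38858,.34053,.41962,1.87935,-.16571,.95369,.09833],[570.97,-11.33,275.53],None),([.6732,.3043,-.8779,2.2119,.6755,.4617,.8577],[541.29,-42.39,230.86],None)]
def full(x): return list(x)+[0,-np.pi/2]
def fr(x): return np.concatenate([fk(j,full(x))[0]-p for j,p,_ in D]+[np.array([x[4],x[5],x[6],x[7]])*.01])
Q=least_squares(fr,[360,600,450,400,0,0,0,0]).x
lo=np.array([-2.57,-.35,-1.29,.11,-1.05,.11,-2.63]);hi=np.array([2.57,1.97,1.29,2.56,4.19,1.86,2.63])
def ik(p,r,j0,w=.002):
    def f(j):
        P,T=fk(j,full(Q)); return np.r_[(P-p)/100,(T.inv()*r).as_rotvec(),w*(j-j0)]
    s=least_squares(f,np.clip(j0,lo+.02,hi-.02),bounds=(lo+.01,hi-.01)); P,T=fk(s.x,full(Q))
    return s.x,np.linalg.norm(P-p),np.degrees((T.inv()*r).magnitude())
E
python3 - <<'E'
from fk import *; from plan import down
print(Q.round(1),abs(fr(Q)).max())
rng=np.random.default_rng(0); j0=np.array(D[4][0])
for tau in(30,40,50):
  for p in([600,-66,100],[665,-66,45],[610,219,10]):
    best=[]
    for k in range(12):
        j,e,a=ik(np.array(p),down(90,-tau),j0 if k==0 else rng.uniform(lo,hi))
        if e<1 and a<.5: best.append(j.round(2).tolist())
    print(tau,p,len(best),best[:3])
E
```

```text
[ 2.864e+02  6.465e+02  4.422e+02  3.684e+02  3.000e-01 -3.040e+01
  4.000e-01 -2.640e+01] 0.3483671724105193
30 [600, -66, 100] 3 [[0.39, 0.55, -0.52, 2.38, 2.36, 0.37, 2.4], [-0.56, 0.72, 0.93, 2.44, 4.18, 0.7, 0.54], [0.2, 0.52, -0.25, 2.39, 2.74, 0.3, 2.0]]
30 [665, -66, 45] 3 [[0.1, 0.66, -0.12, 2.28, 2.95, 0.32, 1.8], [-0.02, 0.66, 0.06, 2.29, 3.28, 0.33, 1.45], [-0.45, 0.81, 0.73, 2.32, 4.04, 0.64, 0.6]]
30 [610, 219, 10] 6 [[-1.19, 1.05, 1.02, 2.35, 4.02, 0.67, -0.02], [-0.46, 0.73, -0.2, 2.3, 2.24, 0.53, 1.93], [-0.72, 0.74, 0.19, 2.32, 2.69, 0.38, 1.42]]
40 [600, -66, 100] 7 [[0.08, 0.59, -0.08, 2.54, 3.1, 0.68, 1.64], [0.25, 0.6, -0.33, 2.52, 2.89, 0.67, 1.87], [0.29, 0.6, -0.38, 2.52, 2.85, 0.68, 1.92]]
40 [665, -66, 45] 7 [[0.36, 0.76, -0.5, 2.39, 2.74, 0.72, 2.09], [-0.49, 0.95, 0.85, 2.45, 3.79, 1.01, 0.78], [0.68, 0.95, -1.01, 2.37, 2.36, 0.92, 2.62]]
40 [610, 219, 10] 7 [[-0.14, 0.93, -0.78, 2.39, 2.15, 1.15, 2.07], [-1.13, 1.01, 0.76, 2.45, 3.34, 0.71, 0.56], [-0.34, 0.84, -0.47, 2.4, 2.27, 0.97, 1.86]]
50 [600, -66, 100] 0 []
50 [665, -66, 45] 6 [[-0.38, 1.02, 0.67, 2.55, 3.51, 1.29, 1.02], [0.06, 0.85, -0.06, 2.52, 3.13, 1.1, 1.62], [-0.18, 0.9, 0.32, 2.54, 3.33, 1.17, 1.31]]
50 [610, 219, 10] 3 [[-0.08, 1.18, -1.02, 2.46, 2.23, 1.67, 2.09], [-0.38, 0.98, -0.52, 2.48, 2.32, 1.34, 1.73], [-0.26, 1.03, -0.71, 2.47, 2.28, 1.45, 1.86]]
```

Run:
```python
from plan import *
from fk import ik
p,r=cur(); j=get_obs()['joint_pos']
for i in range(1,13):
    j,e,a=ik(p+(np.array([590,-66,150])-p)*i/12,down(90,-20-20*i/12),j,.01); print(i,j.round(2),round(e,1),round(a,1))
plan([([590,-66,150],down(90,-40),8,.6)])
```

```text
1 [-0.12  0.22  0.1   2.28 -0.06  0.27 -1.53] 0.0 0.1
2 [-0.1   0.23  0.09  2.3  -0.07  0.21 -1.52] 0.0 0.0
3 [-0.08  0.24  0.07  2.32 -0.08  0.14 -1.51] 0.0 0.0
4 [ 0.17  0.26 -0.23  2.33  0.69  0.12 -2.28] 0.1 0.2
5 [ 0.25  0.29 -0.32  2.33  1.04  0.12 -2.62] 0.4 1.2
6 [ 0.28  0.3  -0.34  2.33  1.05  0.12 -2.62] 1.0 3.3
7 [ 0.3   0.32 -0.37  2.32  1.07  0.12 -2.62] 1.6 5.4
8 [ 0.33  0.34 -0.39  2.31  1.08  0.12 -2.62] 2.2 7.4
9 [ 0.36  0.36 -0.41  2.3   1.1   0.12 -2.62] 2.8 9.4
10 [ 0.38  0.38 -0.43  2.29  1.12  0.12 -2.62] 3.4 11.4
11 [ 0.41  0.4  -0.46  2.28  1.14  0.12 -2.62] 3.9 13.4
12 [ 0.44  0.43 -0.49  2.27  1.16  0.12 -2.62] 4.5 15.4
8 max 0.2 2.5
[[0.6,-0.04,-0.05,0.19,0,-2.5,0],[0.6,-0.03,-0.05,0.2,0,-2.4,0],[0.6,-0.02,-0.05,0.19,0,-2.5,0],[0.6,-0.01,-0.05,0.2,-0.1,-2.5,0],[0.6,0,-0.04,0.2,0,-2.5,-0.1],[0.6,0,-0.05,0.19,0,-2.4,0],[0.6,0.02,-0.05,0.2,0,-2.5,0],[0.6,0.02,-0.05,0.19,0,-2.5,0]]
```

```bash
sed -i 's/\[0,-np.pi\/2\]/[0,np.pi\/2]/' fk.py
python3 - <<'E'
from plan import *
from fk import ik,lo,hi
rng=np.random.default_rng(0)
for az in(90,-90):
 for tau in(35,40):
  for p in([590,-66,150],[665,-66,45],[610,219,10]):
    b=[]
    for k in range(10):
        j,e,a=ik(np.array(p),down(az,-tau if az>0 else tau),rng.uniform(lo,hi))
        if e<1 and a<.5: b.append(j.round(2).tolist())
    print(az,tau,p,len(b),b[:3])
p,r=cur(); j=get_obs()['joint_pos']
for i in range(1,13):
    j,e,a=ik(p+(np.array([590,-66,150])-p)*i/12,down(90,-20-20*i/12),j,.01); print(i,j.round(2),round(e,1),round(a,1))
E
```

```text
90 35 [590, -66, 150] 5 [[0.87, 0.72, -1.28, 2.4, 1.92, 0.78, -0.24], [0.87, 0.72, -1.28, 2.4, 1.92, 0.78, -0.24], [0.35, 0.44, -0.44, 2.43, 2.61, 0.36, -1.0]]
90 35 [665, -66, 45] 7 [[0.79, 1.07, -1.27, 2.3, 2.07, 1.03, -0.19], [0.79, 1.08, -1.28, 2.3, 2.07, 1.04, -0.18], [0.62, 0.86, -0.91, 2.31, 2.25, 0.74, -0.48]]
90 35 [610, 219, 10] 8 [[-0.07, 0.91, -0.84, 2.33, 2.05, 1.05, -0.93], [-0.83, 0.8, 0.31, 2.38, 2.85, 0.53, -1.95], [-0.16, 0.85, -0.69, 2.34, 2.1, 0.95, -1.01]]
90 40 [590, -66, 150] 6 [[0.86, 0.76, -1.28, 2.47, 2.1, 0.87, -0.41], [0.86, 0.76, -1.28, 2.47, 2.1, 0.87, -0.41], [0.72, 0.61, -1.0, 2.48, 2.3, 0.69, -0.65]]
90 40 [665, -66, 45] 6 [[-0.23, 0.78, 0.38, 2.43, 3.47, 0.78, -1.94], [0.78, 1.1, -1.25, 2.37, 2.23, 1.1, -0.3], [0.16, 0.73, -0.2, 2.41, 2.99, 0.69, -1.36]]
90 40 [610, 219, 10] 7 [[0.03, 1.09, -1.09, 2.37, 2.08, 1.4, -0.88], [-0.03, 1.02, -0.98, 2.38, 2.1, 1.31, -0.95], [-0.83, 0.84, 0.25, 2.43, 2.75, 0.7, -1.91]]
-90 35 [590, -66, 150] 3 [[-0.64, 0.67, 1.07, 2.49, 4.18, 0.77, 0.57], [-0.33, 0.47, 0.51, 2.47, 3.76, 0.45, 0.98], [0.1, 0.42, -0.1, 2.45, 3
[... 714 characters left out ...]
58], [-0.41, 0.82, -0.37, 2.4, 2.31, 0.92, 1.79]]
1 [ 0.64  0.31 -0.83  2.23  0.74  0.41  0.81] 0.0 0.0
2 [ 0.6   0.3  -0.77  2.26  0.82  0.35  0.73] 0.0 0.0
3 [ 0.53  0.3  -0.69  2.29  0.93  0.29  0.62] 0.0 0.0
4 [ 0.45  0.3  -0.58  2.32  1.09  0.22  0.46] 0.0 0.0
5 [ 0.42  0.31 -0.55  2.34  1.4   0.19  0.16] 0.0 0.0
6 [ 0.53  0.35 -0.68  2.36  1.7   0.25 -0.13] 0.0 0.0
7 [ 0.61  0.4  -0.79  2.38  1.87  0.33 -0.29] 0.0 0.0
8 [ 0.66  0.44 -0.87  2.4   1.99  0.4  -0.4 ] 0.0 0.0
9 [ 0.69  0.49 -0.93  2.42  2.09  0.48 -0.48] 0.0 0.0
10 [ 0.71  0.53 -0.97  2.44  2.16  0.55 -0.54] 0.0 0.0
11 [ 0.73  0.58 -1.    2.46  2.23  0.63 -0.59] 0.0 0.0
12 [ 0.73  0.62 -1.02  2.48  2.29  0.7  -0.63] 0.0 0.0
```

Emit:
{"name": "servo_tool", "arguments": {
  "steps": [
    [[0.6,-0.03,-0.03,0.12,0,-1.7,0],[0.6,-0.03,-0.03,0.13,0,-1.7,0],[0.6,-0.02,-0.03,0.13,0,-1.7,0],[0.6,-0.01,-0.03,0.13,0,-1.7,0],[0.6,-0.01,-0.03,0.13,0,-1.7,0],[0.6,0,-0.03,0.13,0,-1.7,0],[0.6,0,-0.03,0.13,0,-1.7,0],[0.6,0,-0.03,0.13,0,-1.7,0],[0.6,0,-0.04,0.13,0,-1.7,0],[0.6,0.01,-0.04,0.13,0,-1.7,0],[0.6,0.01,-0.04,0.13,0,-1.7,0],[0.6,0.02,-0.04,0.13,0,-1.6,0]]
  ]
}}

```text
t: 19.75
tcp_pos: [587.9, -68.6, 154.3]
tool_rot: [0.337, 0.002, 0.942, -0.004]
wrist_force: [-0.7, 0.0, -1.1]
grip_width: 55.8
finger_force: 0.0
```

Run:
```python
from plan import *; import pickle
c={n:camera(n) for n in('top','side')}; pickle.dump(c,open('c4.pkl','wb'))
o=get_obs();p,r=cur(); print(p,r.as_matrix()[:,2].round(3),o['joint_pos'].round(2),o['grip_width'])
for n in c:
    for k in(0,25):
        print(n,k,'along',proj(c[n],p+r.apply([[0,28,-k],[0,-28,-k]])).round(1).tolist(),'worldz',proj(c[n],p+r.apply([[0,28,0],[0,-28,0]])+[0,0,k]).round(1).tolist())
t=cv2.resize(c['top']['image'][130:280,300:433,::-1],(532,600),interpolation=cv2.INTER_CUBIC); s=cv2.resize(c['side']['image'][100:250,190:257,::-1],(268,600),interpolation=cv2.INTER_CUBIC)
cv2.imwrite('pics/b.png',np.hstack([t,s]))
```

```text
[587.05826871 -68.58771007 152.97405147] [ 0.632 -0.009 -0.775] [ 0.65  0.55 -0.87  2.48  2.36  0.61 -0.73] 55.92793251955009
top 0 along [[358.9, 199.8], [374.8, 201.0]] worldz [[358.9, 199.8], [374.8, 201.0]]
top 25 along [[359.3, 199.9], [375.5, 201.0]] worldz [[359.6, 195.3], [375.7, 196.5]]
side 0 along [[276.0, 181.0], [260.2, 174.5]] worldz [[276.0, 181.0], [260.2, 174.5]]
side 25 along [[278.3, 173.1], [262.5, 166.8]] worldz [[275.4, 175.2], [259.4, 168.8]]
```

View pics/b.png

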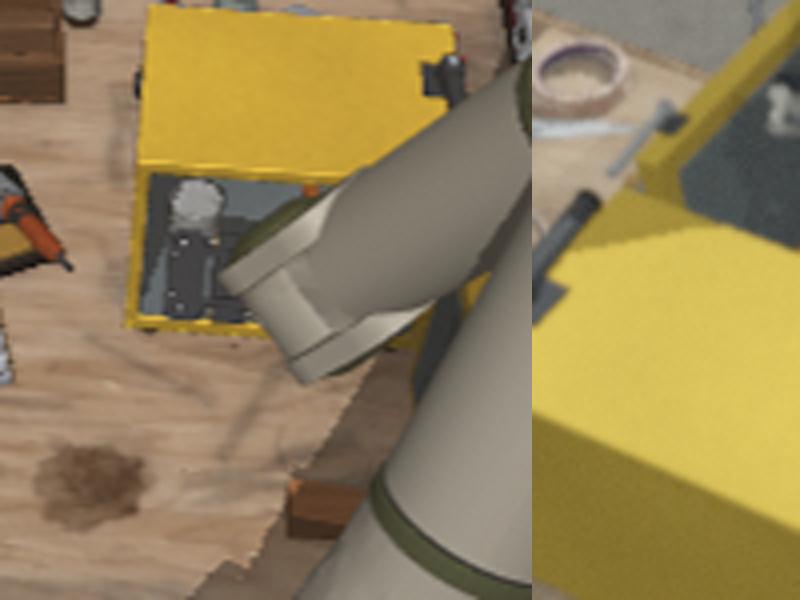

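Run:
```python
from h import *; import pickle
g=lambda k:pickle.load(open(k,'rb'))['side']['image'].astype(int)
a,b=g('c4.pkl'),g('c3.pkl')
d=abs(a-b).max(2)
L=a.sum(2)//3
for y in range(128,190): print(y,''.join('.' if d[y,x]<25 else ('#' if L[y,x]<70 else ('o' if L[y,x]<120 else '+')) for x in range(235,310)))
```

```text
128 oo..oooo##....o+++o..o....oooooooooooo####ooo......o#o.....................
129 o..ooo#oo.....o+++......#####ooooooooo.o#####ooo..oo#o.....................
130 ..ooo#o#......o+++......#######oooooooo..o#######oo###oooo.................
131 .ooooo#.#......+++o....##########oooooo...ooo#############oo...............
132 ooooo.#.#..#...o++oo...#########oo#####...oooooo###########oooo............
133 oooo..#..#.............#########o.######ooooooooooo############ooo.........
134 oo...####..............#########o...####oooooooooooooo###########oooo......
135 o......##.#.#o.#..o.######.#######.....#ooooooo.oooo.oooo###########oooo...
136 ...#...#.##....#..#....#......#####....ooooo#ooooo......oo#############oooo
137 ...........###..###.......o++ooo........ooooooooooooo...ooooo############oo
138 ....#.##.#.##.#...##.#.#....++++++...oo..ooooooooo##ooooooooooo############
139 ............##........#.....o+++++oooooo++.+ooooo###########oooooooo#######
140 ........#.#....#.....##.....o+++++oo.oo++++.+++oo###############oo..oo#####
141 .......#......#..#.####.....++++++oo.oo++++....+o#######
[... 3159 characters left out ...]
..................++++++++++++++++++++++++++++++++++++++++++
182 ................................+++++++++++++++++++++++++++++++++++++++++++
183 ...............................+++++++++++++++++++++++++++++..+++++++++++++
184 ...............................++++++++++++++++++++++++++++...+++++++++++++
185 ...............................++++++++++++++++++++++++++++...+++++++++++++
186 ..............................++++++++++++++++++++++++++++....+++++++++++++
187 .............................++++++++++++++++++++++++++++.....+++++++++++++
188 .............................++++++++++++++++++++++++++++.....+++++++++++++
189 ............................++++++++++++++++++++++++++++......+++++++++++++
```

Emit:
{"name": "servo_tool", "arguments": {
  "steps": [
    [[0.6,0,0.02,0.4,0,0,0],[0.6,0,0.02,0.4,0,0,0],[0.6,0,0,0.4,0,0,0],[0.6,0,0,0.4,0,0,0],[0.6,0,0,0.3,0,0,0],[0.6,0,0,0.2,0,0,0]]
  ]
}}

```text
t: 20.6
tcp_pos: [668.0, -66.8, 56.3]
tool_rot: [0.336, 0.001, 0.942, -0.004]
wrist_force: [0.3, -0.4, -0.2]
grip_width: 55.5
finger_force: 0.0
```

Run:
```python
from plan import *
o=get_obs(); print(o['t'],o['joint_pos'].round(2)); p,r=cur(); print(p, r.inv().apply(np.array([690,-66,29])-p)/60)
```

```text
20.6 [ 0.55  0.82 -0.8   2.36  2.45  0.77 -0.7 ]
[668.04742152 -66.75543783  56.34067662] [0.00531398 0.01778339 0.58422761]
```

Emit:
{"name": "servo_tool", "arguments": {
  "steps": [
    [[0.6,0,0.01,0.2,0,0,0],[0.6,0,0,0.2,0,0,0],[0.6,0,0,0.18,0,0,0],[0,0,0,0,0,0,0],[0,0,0,0,0,0,0],[0,0,0,0,0,0,0],[0,0,0,0,0,0,0]]
  ]
}}

```text
t: 21.48
tcp_pos: [689.5, -66.4, 30.1]
tool_rot: [0.336, 0.001, 0.942, -0.004]
wrist_force: [-0.2, 1.2, 0.8]
grip_width: 33.6
finger_force: 30.0
```

Run:
```python
from plan import *
from fk import ik
p,r=cur(); j=get_obs()['joint_pos']; z=r.as_matrix()[:,2]
a=p-z*135
wps=[(a,8),([600,60,140],5),([630,222,110],7),([630,222,12],5)]
q=p;m=0
for P,n in wps:
    for i in range(1,n+1):
        j2,e,ang=ik(q+(np.array(P)-q)*i/n,r,j,.02); m=max(m,abs(j2-j).max()); j=j2
    print(j.round(2),round(e,1),round(ang,1),'maxstep',m.round(2)); q=np.array(P)
plan([(P,r,n,0) for P,n in wps])
```

```text
[ 0.61  0.61 -0.86  2.46  2.37  0.66 -0.73] 0.0 0.0 maxstep 0.04
[ 0.3   0.6  -0.89  2.46  2.13  0.81 -0.8 ] 0.0 0.0 maxstep 0.06
[-0.05  0.73 -0.87  2.3   1.92  0.98 -0.81] 0.0 0.0 maxstep 0.06
[-0.09  0.94 -0.83  2.33  2.11  1.14 -0.97] 0.0 0.0 maxstep 0.06
25 max 0.42 0.0
[[0,0,0,-0.28,0,0,0],[0,0,0,-0.28,0,0,0],[0,0,0,-0.28,0,0,0],[0,0,0,-0.28,0,0,0],[0,0,0,-0.29,0,0,0],[0,0,0,-0.28,0,0,0],[0,0,0,-0.28,0,0,0],[0,0,0,-0.28,0,0,0],[0,0,0.42,-0.03,0,0,0],[0,0,0.41,-0.02,0,0,0],[0,0,0.42,-0.03,0,0,0],[0,-0.01,0.42,-0.02,0,0,0],[0,0,0.42,-0.03,0,0,0],[0,-0.01,0.39,0.1,0,0,0],[0,-0.01,0.38,0.09,0,0,0],[0,-0.01,0.39,0.1,0,0,0],[0,-0.01,0.38,0.1,0,0,0],[0,-0.01,0.39,0.1,0,0,0],[0,-0.01,0.39,0.09,0,0,0],[0,-0.01,0.38,0.1,0,0,0],[0,0.21,0,0.25,0,0,0],[0,0.2,0.01,0.26,0,0,0],[0,0.21,0,0.25,0,0,0],[0,0.21,0,0.25,0,0,0],[0,0.21,0,0.25,0,0,0]]
```

Emit:
{"name": "servo_tool", "arguments": {
  "steps": [
    [[0,0,0,-0.15,0,0,0],[0,0,0,-0.28,0,0,0],[0,0,0,-0.28,0,0,0],[0,0,0,-0.28,0,0,0],[0,0,0,-0.29,0,0,0],[0,0,0,-0.28,0,0,0],[0,0,0,-0.28,0,0,0],[0,0,0,-0.28,0,0,0],[0,0,0,-0.13,0,0,0],[0,0,0.25,-0.03,0,0,0],[0,0,0.41,-0.02,0,0,0],[0,0,0.42,-0.03,0,0,0],[0,0,0.42,-0.02,0,0,0],[0,0,0.42,-0.03,0,0,0],[0,0,0.4,0,0,0,0]]
  ]
}}

```text
t: 23.35
tcp_pos: [599.7, 76.3, 139.0]
tool_rot: [0.336, 0.001, 0.942, -0.004]
wrist_force: [-0.1, 0.5, -1.1]
grip_width: 33.9
finger_force: 30.0
```

Run:
```python
from plan import *
o=get_obs(); p,r=cur(); print(o['t'],p,o['grip_width'],r.as_matrix().round(3).tolist(),o['wrist_force'])
plan([([630,222,110],down(90,-39),6,0),([630,222,12],None,5,0),([630,222,4],None,2,0)])
```

```text
23.35 [599.69666491  76.2704664  139.04070962] 33.88815984342953 [[-0.774, 0.004, 0.633], [-0.001, 1.0, -0.008], [-0.633, -0.006, -0.774]] [-0.13640435  0.47425214 -1.10544814]
13 max 0.41 0.1
[[0,-0.01,0.41,0.11,-0.1,0,0],[0,-0.02,0.4,0.12,0,0.1,0],[0,-0.01,0.41,0.11,-0.1,0,0],[0,-0.02,0.4,0.11,-0.1,0.1,0],[0,-0.01,0.41,0.12,-0.1,0,0],[0,-0.02,0.4,0.11,0,0.1,0.1],[0,0.21,0,0.25,0,0,0],[0,0.2,0,0.26,0,0,0],[0,0.21,0,0.25,0,0,0],[0,0.2,0,0.26,0,0,0],[0,0.21,0,0.25,0,0,0],[0,0.04,0,0.05,0,0,0],[0,0.04,0,0.06,0,0,0]]
```

Emit:
{"name": "servo_tool", "arguments": {
  "steps": [
    [[0,-0.01,0.41,0.11,0,0,0],[0,-0.02,0.4,0.12,0,0,0],[0,-0.01,0.41,0.11,0,0,0],[0,-0.02,0.4,0.11,0,0,0],[0,-0.01,0.41,0.12,0,0,0],[0,-0.02,0.4,0.11,0,0,0],[0,0.21,0,0.25,0,0,0],[0,0.2,0,0.26,0,0,0],[0,0.21,0,0.25,0,0,0],[0,0.2,0,0.26,0,0,0],[0,0.21,0,0.25,0,0,0],[0,0.04,0,0.05,0,0,0],[0,0.02,0,0.03,0,0,0],[0,0,0,0,0,0,0]]
  ]
}}

```text
t: 25.1
tcp_pos: [631.5, 219.1, 6.6]
tool_rot: [0.337, 0.001, 0.942, -0.004]
wrist_force: [-0.2, -0.4, -1.7]
grip_width: 33.5
finger_force: 30.0
```

```bash
cat > red.py <<'E'
from plan import *; import pickle,sys
def red(z,guess,save=None):
    for n in('top','side'):
        c=camera(n); 
        if save: pickle.dump(c,open(f'{save}_{n}.pkl','wb'))
        im=c['image'].astype(int); m=((im[...,0]>110)&(im[...,1]<70)&(im[...,2]<80)).astype(np.uint8)
        g=proj(c,np.array(guess+[z]))[0]; k,_,st,ce=cv2.connectedComponentsWithStats(m)
        for i in range(1,k):
            if np.hypot(*(ce[i]-g))<15 and st[i,4]>2: print(n,ce[i].round(1),st[i,4],unproj(c,ce[i],z)[0].round(0),'expected px',g.round(1))
if __name__=='__main__': red(float(sys.argv[1]),[float(sys.argv[2]),float(sys.argv[3])])
E
python3 red.py 80 611 219
```

```text
side [351.5 232.8] 19 [607. 221.  80.] expected px [350.2 233.6]
```

Emit:
{"name": "servo_tool", "arguments": {
  "steps": [
    [[0,0.02,0,0.03,0,0,0],[0,0.02,0,0.02,0,0,0],[0,0,0,0,0,0,0]]
  ]
}}

```text
t: 25.58
tcp_pos: [631.4, 218.5, 2.1]
tool_rot: [0.336, 0.001, 0.942, -0.004]
wrist_force: [-0.3, 0.4, -1.3]
grip_width: 33.8
finger_force: 30.0
```

Emit:
{"name": "servo_tool", "arguments": {
  "steps": [
    [[0,0.01,0,0.01,0,0,0],[0,0.01,0,0.01,0,0,0],[0,0,0,0,0,0,0]]
  ]
}}

```text
t: 25.95
tcp_pos: [631.2, 218.6, 0.4]
tool_rot: [0.336, 0.001, 0.942, -0.004]
wrist_force: [0.9, -0.7, -1.4]
grip_width: 34.0
finger_force: 30.0
```

Emit:
{"name": "servo_tool", "arguments": {
  "steps": [
    [[0,0.01,0,0.01,0,0,0],[0,0,0,0,0,0,0]]
  ]
}}

```text
t: 26.2
tcp_pos: [631.3, 218.7, 0.1]
tool_rot: [0.337, 0.001, 0.942, -0.004]
wrist_force: [-0.7, -0.9, 3.3]
grip_width: 33.5
finger_force: 30.0
```

Emit:
{"name": "servo_tool", "arguments": {
  "steps": [
    [[0.6,0,0,0,0,0,0],[0.6,0,0,0,0,0,0],[0.6,0,0,0,0,0,0],[0.6,0,0,-0.1,0,0,0],[0.6,0,0,-0.3,0,0,0],[0.6,0,0,-0.4,0,0,0],[0.6,0,0,-0.5,0,0,0],[0.6,0,0,-0.5,0,0,0],[0.6,0,0,-0.5,0,0,0]]
  ]
}}

```text
t: 27.32
tcp_pos: [542.3, 219.9, 108.0]
tool_rot: [0.337, 0.001, 0.942, -0.004]
wrist_force: [-0.3, 0.2, 0.2]
grip_width: 55.8
finger_force: 0.0
```

Run:
```python
from plan import *
from red import red
red(76,[607.,221.],'c5')
from fk import ik
o=get_obs(); p,r=cur(); j=o['joint_pos']; print(o['t'],p,j.round(2),o['grip_width'])
wps=[([540,150,170],down(90,-20),7),([530,60,200],down(90,0),6),([450,-134,180],down(1.3),10)]
q,rr=p,r
for P,Q,n in wps:
    w=(rr.inv()*Q).as_rotvec();m=0
    for i in range(1,n+1):
        j2,e,ang=ik(q+(np.array(P)-q)*i/n,rr*R.from_rotvec(w*i/n),j,.02); m=max(m,abs(j2-j).max()); j=j2
    print(j.round(2),round(e,1),round(ang,1),'maxstep',m.round(2)); q=np.array(P);rr=Q
plan([(P,Q,n,.6) for P,Q,n in wps[:2]])
```

```text
side [351.8 234.2] 17 [608. 223.  76.] expected px [351.4 233.7]
27.425 [542.28147274 220.695099   109.52024384] [-0.14  0.71 -0.94  2.47  1.89  1.1  -1.01] 55.731503161481854
[ 0.28  0.51 -1.04  2.23  1.19  0.7  -0.05] 0.0 0.0 maxstep 0.17
[ 0.59  0.64 -1.24  1.98  0.71  1.05  0.59] 0.0 0.0 maxstep 0.15
[ 0.81  0.42 -0.86  2.14  0.46  0.77 -0.32] 0.0 0.0 maxstep 0.1
13 max 0.25 3.4
[[0.6,-0.09,-0.17,-0.11,-0.1,2.8,0],[0.6,-0.08,-0.17,-0.12,0,2.8,0],[0.6,-0.07,-0.17,-0.12,-0.1,2.7,0],[0.6,-0.07,-0.17,-0.13,0,2.8,0.1],[0.6,-0.07,-0.16,-0.13,-0.1,2.8,0],[0.6,-0.05,-0.17,-0.13,0,2.8,0],[0.6,-0.05,-0.17,-0.13,-0.1,2.8,0],[0.6,0,-0.25,-0.09,0,3.3,0],[0.6,0,-0.25,-0.09,0,3.4,0],[0.6,0.01,-0.25,-0.09,0,3.3,0],[0.6,0.01,-0.25,-0.08,0,3.3,0],[0.6,0.02,-0.25,-0.09,0,3.3,0],[0.6,0.02,-0.25,-0.09,0,3.4,0]]
```

Bottle standing in the tray (cap at 608, 223). Back towards the wedge.

Emit:
{"name": "servo_tool", "arguments": {
  "steps": [
    [[0.6,-0.09,-0.17,-0.11,0,2.8,0],[0.6,-0.08,-0.17,-0.12,0,2.8,0],[0.6,-0.07,-0.17,-0.12,0,2.7,0],[0.6,-0.07,-0.17,-0.13,0,2.8,0],[0.6,-0.07,-0.16,-0.13,0,2.8,0],[0.6,-0.05,-0.17,-0.13,0,2.8,0],[0.6,-0.05,-0.17,-0.13,0,2.8,0],[0.6,0,-0.25,-0.09,0,3.3,0],[0.6,0,-0.25,-0.09,0,3.4,0],[0.6,0.01,-0.25,-0.09,0,3.3,0],[0.6,0.01,-0.25,-0.08,0,3.3,0],[0.6,0.02,-0.25,-0.09,0,3.3,0],[0.6,0.02,-0.25,-0.09,0,3.4,0]]
  ]
}}

```text
t: 29.05
tcp_pos: [530.4, 58.7, 197.9]
tool_rot: [-0.003, 0.003, 1.0, -0.004]
wrist_force: [0.3, 0.2, 0.2]
grip_width: 55.8
finger_force: 0.0
```

Run:
```python
from plan import *; import pickle
o=get_obs(); p,r=cur(); print(o['t'],p,o['joint_pos'].round(2))
plan([([444,-133.5,120],down(1.3),10,.6),([444,-133.5,-13],None,5,.6)])
for n in('top','side'):
    c=camera(n); pickle.dump(c,open(f'c6_{n}.pkl','wb'))
    im=c['image']; a=im[150:290,280:440,::-1] if n=='top' else im[110:250,190:350,::-1]
    cv2.imwrite(f'pics/d_{n}.png',cv2.resize(a,(400,350),interpolation=cv2.INTER_CUBIC))
cv2.imwrite('pics/d.png',np.hstack([cv2.imread('pics/d_top.png'),cv2.imread('pics/d_side.png')]))
```

```text
29.05 [530.3514307   58.67598925 197.90648608] [ 0.54  0.59 -1.13  1.98  0.65  1.    0.65]
15 max 0.45 8.9
[[0.6,0.14,-0.32,0.13,-0.1,0,8.8],[0.6,0.09,-0.34,0.14,0,0,8.9],[0.6,0.04,-0.35,0.13,-0.1,0,8.8],[0.6,-0.02,-0.35,0.13,0,0,8.9],[0.6,-0.07,-0.34,0.13,-0.1,0,8.8],[0.6,-0.12,-0.33,0.13,-0.1,0,8.8],[0.6,-0.17,-0.31,0.13,0,0,8.9],[0.6,-0.21,-0.27,0.14,-0.1,0,8.8],[0.6,-0.26,-0.24,0.13,0,0,8.9],[0.6,-0.29,-0.2,0.13,-0.1,0.1,8.8],[0.6,0,0,0.44,0,0,0],[0.6,0,0,0.45,0,0,0],[0.6,0,0,0.44,0,0,0],[0.6,0,0,0.44,0,0,0],[0.6,0,0,0.44,0,0,0]]
```

Emit:
{"name": "servo_tool", "arguments": {
  "steps": [
    [[0.6,0.14,-0.32,0.13,0,0,8.8],[0.6,0.09,-0.34,0.14,0,0,8.9],[0.6,0.04,-0.35,0.13,0,0,8.8],[0.6,-0.02,-0.35,0.13,0,0,8.9],[0.6,-0.07,-0.34,0.13,0,0,8.8],[0.6,-0.12,-0.33,0.13,0,0,8.8],[0.6,-0.17,-0.31,0.13,0,0,8.9],[0.6,-0.21,-0.27,0.14,0,0,8.8],[0.6,-0.26,-0.24,0.13,0,0,8.9],[0.6,-0.29,-0.2,0.13,0,0,8.8],[0.6,0,0,0.3,0,0,0]]
  ]
}}

```text
t: 30.52
tcp_pos: [443.5, -133.7, 102.5]
tool_rot: [0.002, 0.7, 0.714, -0.004]
wrist_force: [-1.0, 0.8, 0.4]
grip_width: 55.7
finger_force: 0.0
```

Run:
```python
from plan import *
o=get_obs(); p,r=cur(); print(o['t'],p,o['wrist_force'],np.degrees(np.arctan2(*r.as_matrix()[1::-1,1])))
plan([([444,-133.5,60],down(1.3),1,.6),([444,-133.5,-13],None,4,.6)])
```

```text
30.525 [ 443.5282878  -133.65563929  102.5077634 ] [-0.96287551  0.84774061  0.35849256] 1.0887816399636043
5 max 0.71 0.5
[[0.6,0.01,0.01,0.71,-0.1,0.5,-0.2],[0.6,0,0,0.3,0,0,0],[0.6,0,0,0.31,0,0,0],[0.6,0,0,0.3,0,0,0],[0.6,0,0,0.31,0,0,0]]
```

View pics/d.png

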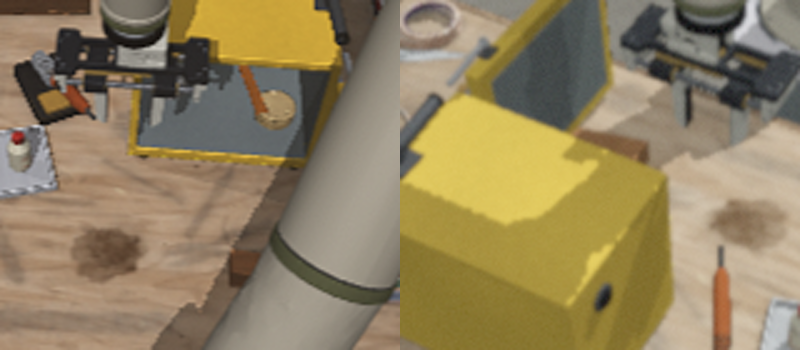

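Emit:
{"name": "servo_tool", "arguments": {
  "steps": [
    [[0.6,0.01,0.01,0.71,0,0.5,0],[0.6,0,0,0.3,0,0,0],[0.6,0,0,0.31,0,0,0],[0.6,0,0,0.3,0,0,0],[0.6,0,0,0.29,0,0,0],[0,0,0,0,0,0,0],[0,0,0,0,0,0,0],[0,0,0,0,0,0,0]]
  ]
}}

```text
t: 31.52
tcp_pos: [444.4, -131.7, -11.6]
tool_rot: [-0.002, 0.699, 0.715, -0.0]
wrist_force: [-1.1, 3.7, -3.4]
grip_width: 39.6
finger_force: 30.0
```

Emit:
{"name": "servo_tool", "arguments": {
  "steps": [
    [[0,0.08,0,0,0,0,0],[0,0.3,0,0,0,0,0],[0,0.6,0,0,0,0,0],[0,0.7,0,0,0,0,0],[0,0.7,0,0,0,0,0],[0,0.7,-0.02,0,0,0,-1],[0,0.7,-0.04,0,0,0,-1],[0,0.7,-0.05,0,0,0,-1],[0,0.7,-0.06,0,0,0,-1],[0,0.5,-0.05,0,0,0,0],[0,0.25,0,0,0,0,0],[0,0,0,0,0,0,0]]
  ]
}}

```text
t: 33.02
tcp_pos: [416.1, 222.8, -11.2]
tool_rot: [-0.002, 0.673, 0.739, -0.0]
wrist_force: [-0.0, -0.9, -1.7]
grip_width: 40.0
finger_force: 30.0
```

Emit:
{"name": "servo_tool", "arguments": {
  "steps": [
    [[0,0,0,0.02,0,0,0],[0,0,0,0.01,0,0,0],[0,0,0,0,0,0,0]]
  ]
}}

```text
t: 33.4
tcp_pos: [416.2, 221.5, -11.7]
tool_rot: [-0.002, 0.674, 0.739, 0.0]
wrist_force: [-4.4, 1.4, 25.7]
grip_width: 39.8
finger_force: 30.0
```

Firmly on the bench; ease up 1 mm, release, lift away and wait for the door.

Emit:
{"name": "servo_tool", "arguments": {
  "steps": [
    [[0,0,0,-0.02,0,0,0],[0.6,0,0,0,0,0,0],[0.6,0,0,0,0,0,0],[0.6,0,0,0,0,0,0],[0.6,0,0,-0.5,0,0,0],[0.6,0,0,-0.8,0,0,0],[0.6,0,0,-0.9,0,0,0],[0.6,0,0,-0.9,0,0,0],[0.6,0.5,0.2,-0.3,0,0,0],[0.6,0.7,0.2,0,0,0,0],[0.6,0.7,0.2,0,0,0,0],[0.6,0.7,0.2,0,0,0,0],[0.6,0.7,0.2,0,0,0,0],[0.6,0.7,0,0,0,0,0],[0.6,0.6,0,0,0,0,0],[0.6,0,0,0,0,0,0],[0.6,0,0,0,0,0,0],[0.6,0,0,0,0,0,0],[0.6,0,0,0,0,0,0],[0.6,0,0,0,0,0,0]]
  ]
}}

```text
t: 35.9
tcp_pos: [451.3, 501.7, 192.5]
tool_rot: [-0.002, 0.674, 0.739, -0.001]
wrist_force: [-0.8, -0.2, -0.5]
grip_width: 55.6
finger_force: 0.0
```

Emit:
{"name": "servo_tool", "arguments": {
  "steps": [
    [[0.6,0,0,0,0,0,0],[0.6,0,0,0,0,0,0],[0.6,0,0,0,0,0,0],[0.6,0,0,0,0,0,0],[0.6,0,0,0,0,0,0],[0.6,0,0,0,0,0,0],[0.6,0,0,0,0,0,0],[0.6,0,0,0,0,0,0],[0.6,0,0,0,0,0,0],[0.6,0,0,0,0,0,0],[0.6,0,0,0,0,0,0],[0.6,0,0,0,0,0,0],[0.6,0,0,0,0,0,0],[0.6,0,0,0,0,0,0],[0.6,0,0,0,0,0,0],[0.6,0,0,0,0,0,0],[0.6,0,0,0,0,0,0],[0.6,0,0,0,0,0,0],[0.6,0,0,0,0,0,0],[0.6,0,0,0,0,0,0]]
  ]
}}

```text
t: 38.4
tcp_pos: [450.9, 502.2, 192.3]
tool_rot: [-0.002, 0.674, 0.739, -0.001]
wrist_force: [0.5, -0.7, -0.6]
grip_width: 55.6
finger_force: 0.0
```

Emit:
{"name": "servo_tool", "arguments": {
  "steps": [
    [[0.6,0,0,0,0,0,0],[0.6,0,0,0,0,0,0],[0.6,0,0,0,0,0,0],[0.6,0,0,0,0,0,0],[0.6,0,0,0,0,0,0],[0.6,0,0,0,0,0,0],[0.6,0,0,0,0,0,0],[0.6,0,0,0,0,0,0],[0.6,0,0,0,0,0,0],[0.6,0,0,0,0,0,0],[0.6,0,0,0,0,0,0],[0.6,0,0,0,0,0,0],[0.6,0,0,0,0,0,0],[0.6,0,0,0,0,0,0],[0.6,0,0,0,0,0,0],[0.6,0,0,0,0,0,0],[0.6,0,0,0,0,0,0],[0.6,0,0,0,0,0,0],[0.6,0,0,0,0,0,0],[0.6,0,0,0,0,0,0]]
  ]
}}

```text
t: 40.9
tcp_pos: [450.9, 502.2, 192.3]
tool_rot: [-0.002, 0.674, 0.739, -0.001]
wrist_force: [0.3, -0.3, 0.7]
grip_width: 55.6
finger_force: 0.0
```

Emit:
{"name": "servo_tool", "arguments": {
  "steps": [
    [[0.6,0,0,0,0,0,0],[0.6,0,0,0,0,0,0],[0.6,0,0,0,0,0,0],[0.6,0,0,0,0,0,0],[0.6,0,0,0,0,0,0],[0.6,0,0,0,0,0,0],[0.6,0,0,0,0,0,0],[0.6,0,0,0,0,0,0],[0.6,0,0,0,0,0,0],[0.6,0,0,0,0,0,0],[0.6,0,0,0,0,0,0],[0.6,0,0,0,0,0,0],[0.6,0,0,0,0,0,0],[0.6,0,0,0,0,0,0],[0.6,0,0,0,0,0,0],[0.6,0,0,0,0,0,0],[0.6,0,0,0,0,0,0],[0.6,0,0,0,0,0,0],[0.6,0,0,0,0,0,0],[0.6,0,0,0,0,0,0]]
  ]
}}

```text
t: 43.4
tcp_pos: [450.9, 502.2, 192.4]
tool_rot: [-0.002, 0.674, 0.739, -0.001]
wrist_force: [-0.3, -0.1, 0.7]
grip_width: 55.7
finger_force: 0.0
```

```bash
cat > chk.py <<'E'
from plan import *; import pickle
c0=pickle.load(open('c0.pkl','rb'))
for n in('top','side'):
    c=camera(n); pickle.dump(c,open(f'c7_{n}.pkl','wb'))
    b=(slice(120,230),slice(325,425)) if n=='top' else (slice(138,285),slice(165,305))
    d=abs(c['image'].astype(int)-c0[n]['image'])[b].max(2)>40; print(n,d.sum(),d.size)
    if n=='side':
        im=c['image'].astype(int); m=(im[...,0]-im[...,2]>55)&(im[...,0]>100)&(im[...,1]<130)
        m[:,:330]=0;m[:185]=0;m[230:]=0;m[:,400:]=0; ys,xs=np.nonzero(m); print('wedge px',xs.min(),xs.max(),ys.min(),ys.max(),len(xs), unproj(c,[[xs.mean(),ys.mean()]],15))
        im0=c0[n]['image'].astype(int); m=(im0[...,0]-im0[...,2]>55)&(im0[...,0]>100)&(im0[...,1]<130); m[:,:330]=0;m[:185]=0;m[230:]=0;m[:,400:]=0; ys,xs=np.nonzero(m); print('was',xs.min(),xs.max(),ys.min(),ys.max(),len(xs))
print(get_obs()['t'])
from red import red; red(76,[607.,221.])
E
python3 chk.py
```

```text
top 4363 11000
side 4503 20580
wedge px 337 386 194 206 251 [[414.40200431 199.17463539  15.        ]]
was 338 387 194 209 169
43.5
top [286.6 204.2] 12 [604. 219.  76.] expected px [286.1 203.5]
side [351.  234.8] 8 [611. 222.  76.] expected px [351.4 233.7]
```

Emit:
{"name": "servo_tool", "arguments": {
  "steps": [
    [[0.6,0,0,0,0,0,0],[0.6,0,0,0,0,0,0],[0.6,0,0,0,0,0,0],[0.6,0,0,0,0,0,0],[0.6,0,0,0,0,0,0],[0.6,0,0,0,0,0,0],[0.6,0,0,0,0,0,0],[0.6,0,0,0,0,0,0],[0.6,0,0,0,0,0,0],[0.6,0,0,0,0,0,0],[0.6,0,0,0,0,0,0],[0.6,0,0,0,0,0,0],[0.6,0,0,0,0,0,0],[0.6,0,0,0,0,0,0],[0.6,0,0,0,0,0,0],[0.6,0,0,0,0,0,0],[0.6,0,0,0,0,0,0],[0.6,0,0,0,0,0,0],[0.6,0,0,0,0,0,0],[0.6,0,0,0,0,0,0]]
  ]
}}

```text
t: 46.1
tcp_pos: [450.9, 502.2, 192.4]
tool_rot: [-0.002, 0.674, 0.739, -0.001]
wrist_force: [0.0, -0.2, -0.6]
grip_width: 55.7
finger_force: 0.0
```

```bash
cp c7_top.pkl a_top.pkl; cp c7_side.pkl a_side.pkl; python3 chk.py
python3 - <<'E'
from h import *; import pickle
L=lambda f:pickle.load(open(f,'rb'))
for n in('top','side'):
    a=L(f'a_{n}.pkl')['image'].astype(int);b=L(f'c7_{n}.pkl')['image'].astype(int);print(n,'change in 2.5s',(abs(a-b).max(2)>40).sum())
c=L('c7_top.pkl')['image'].astype(int);c0=L('c0.pkl')['top']['image'].astype(int)
f=lambda p:'D' if p[0]<70 and p[2]<80 else 'Y' if p[0]-p[2]>70 and p[1]>80 else ('R' if p[0]-p[1]>50 else ('G' if abs(p[0]-p[2])<30 else '.'))
for y in range(164,228,3): print(''.join(f(c0[y,x]) for x in range(325,425,2)),''.join(f(c[y,x]) for x in range(325,425,2)))
E
```

```text
top 3709 11000
side 3513 20580
wedge px 337 386 193 206 264 [[414.0196605  198.27522524  15.        ]]
was 338 387 194 209 169
46.2
top [286.6 204.2] 12 [604. 219.  76.] expected px [286.1 203.5]
side [351.5 234.8] 11 [611. 223.  76.] expected px [351.4 233.7]
top change in 2.5s 1177
side change in 2.5s 1391
.....YYYYYYYYYYYYYYYYYYYYYYYYYYYYYYYYYYYYGGYYY.... GGGGGYYYYYYYYYYYYYYYYYYYYYYYYYYYYYYYYYYYYGGYYY....
.....YYYYYYYYYYYYYYYYYYYYYYYYYYYYYYYYYYYYGYYYY.... GGGGG.YYYYYYYYYYYYYYYYYYYYYYYYYYYYYYYYYYYGYYYY....
.....YYYYYYYYYYYYYYYYYYYYYYYYYYYYYYYYYYYYGYYYY.... GGGGGGYYYYYYYYYYYYYYYYYYYYYYYYYYYYYYYYYYYGYYYY....
.....YYYYYYYYYYYYYYYYYYYYYYYYYYYYYYYYYYYGYYYYY.... GGGGGGYYYYYYYYYYYYYYYYYYYYYYYYYYYYYYYYYYGYYYYY....
.....YYYYYYYYYYYYYYYYYYYYYYYYYYYYYYYYYY.G.YYYY.... GGGGGG....YYYYYYYYYYYYYYYYYYYYYYYYYYYY.GG.YYYY....
....YYYYYYYYYYYYYYYYYYYYYYYYYYYYYYYYYYDGDDYYYY.... GGGGGGG.............YYYYYYYYYYYYYYYYYYDGDDYYYY....
....YYYYYYYYYYYYYYYYYYYYYYYYYYYYYYYYYYYYYYYYYY.Y.. GGGGGGG.............YYYYYYYYYYYYYYYYYYYYYYYYYY.Y..
....YYYYYYYYYGGYYYYYYYYYYYYYYYYYYYYYYYYYYYYYY.GG.. GGGGGGGG.....GG......YYYY
[... 753 characters left out ...]
YYYYYYYYYYYYYYYYYYYYYYYYYYYYY.Y...... GGGGGGGGGG.GG...........YYYYYYYYYYYYYYYYYY.YG.....
............YYYYYYYYYYYYYYYYYYYYYYYYYYYYY.GG...... GGGGGGGGGGG.............YYYYYYYYYYYYYYYYY.GG......
.............YYYYYYYYYYYYYYYYYYYYYYYYYYYYGG....... GGGGGGGGGGG.............YYYYYYYYYYYYYYYYYGG.......
..............YYYYYYYYYYYYYYYYYYYYYYYYYY.GG....... GGGGGGGGGGGG.............YYYYYYYYYYYYYYY.GG.......
...................................YYYYY.......... GGGGGGGGGGGG.........GGGG..........YYYYY..........
.................................................. GGGGGGGGGGGGG........GGG..........................
.................................................. GGGGGGGGGGGGD......GGGG...........................
```

Emit:
{"name": "servo_tool", "arguments": {
  "steps": [
    [[0.6,0,0,0,0,0,0],[0.6,0,0,0,0,0,0],[0.6,0,0,0,0,0,0],[0.6,0,0,0,0,0,0],[0.6,0,0,0,0,0,0],[0.6,0,0,0,0,0,0],[0.6,0,0,0,0,0,0],[0.6,0,0,0,0,0,0],[0.6,0,0,0,0,0,0],[0.6,0,0,0,0,0,0],[0.6,0,0,0,0,0,0],[0.6,0,0,0,0,0,0],[0.6,0,0,0,0,0,0],[0.6,0,0,0,0,0,0],[0.6,0,0,0,0,0,0],[0.6,0,0,0,0,0,0],[0.6,0,0,0,0,0,0],[0.6,0,0,0,0,0,0],[0.6,0,0,0,0,0,0],[0.6,0,0,0,0,0,0]]
  ]
}}

```text
t: 48.8
tcp_pos: [450.9, 502.2, 192.4]
tool_rot: [-0.002, 0.674, 0.739, -0.001]
wrist_force: [0.1, 0.3, -0.5]
grip_width: 55.9
finger_force: 0.0
```

```bash
cp c7_top.pkl a_top.pkl; cp c7_side.pkl a_side.pkl; python3 chk.py
python3 - <<'E'
from h import *; import pickle
L=lambda f:pickle.load(open(f,'rb'))
for n in('top','side'):
    a=L(f'a_{n}.pkl')['image'].astype(int);b=L(f'c7_{n}.pkl')['image'].astype(int);print(n,'change in 2.5s',(abs(a-b).max(2)>40).sum())
# diamond and hinge-side patch shift vs start
a=L('c0.pkl')['top']['image'];b=L('c7_top.pkl')['image']
for s in((slice(188,208),slice(365,393)),(slice(176,190),slice(398,420))):
    t=a[s].astype(np.float32).mean(2); v=b[s].astype(np.float32).mean(2); print(cv2.phaseCorrelate(t,v))
E
```

```text
top 3702 11000
side 3512 20580
wedge px 337 386 194 205 266 [[413.91754784 197.66770234  15.        ]]
was 338 387 194 209 169
48.9
top [286.6 204.2] 12 [604. 219.  76.] expected px [286.1 203.5]
side [351.3 234.9] 9 [611. 223.  76.] expected px [351.4 233.7]
top change in 2.5s 0
side change in 2.5s 0
((0.5622694565443727, -0.11020870820300921), 0.9236980668703715)
((0.04465140650124333, 0.5134608899281616), 1.0076331627037791)
```

Run:
```python
from h import *; import pickle
L=lambda f:pickle.load(open(f,'rb'))
a=L('c0.pkl')['side']['image'].astype(int);b=L('c7_side.pkl')['image'].astype(int)
for im in(a,b):
    p=im[150:180,276:305]; m=(abs(p[...,0]-p[...,2])<25)&(p.sum(2)>300); ys,xs=np.nonzero(m); print(len(xs),xs.min()+276,xs.max()+276,ys.min()+150,xs.mean()+276,ys.mean()+150)
    for y in (158,161,164): print(p[y-150,8:18].tolist())
for s in((slice(138,165),slice(210,255)),(slice(165,185),slice(290,306))):
    print(cv2.phaseCorrelate(a[s].mean(2).astype(np.float32),b[s].mean(2).astype(np.float32)))
a=L('c0.pkl')['top']['image'].astype(int);b=L('c7_top.pkl')['image'].astype(int)
for y in(190,197,204): print([ (im[y,365:395,0]-im[y,365:395,1]).tolist() for im in(a,b)])
```

```text
50 286 291 157 288.4 162.36
[[199, 182, 157], [195, 178, 155], [191, 180, 167], [187, 186, 183], [185, 187, 184], [180, 179, 175], [166, 161, 151], [156, 144, 126], [153, 137, 117], [152, 136, 116]]
[[205, 189, 166], [197, 183, 161], [170, 158, 145], [133, 132, 129], [125, 126, 129], [127, 128, 127], [132, 127, 120], [146, 135, 117], [148, 133, 112], [150, 135, 113]]
[[203, 187, 162], [200, 183, 161], [180, 166, 149], [135, 131, 125], [115, 118, 117], [114, 118, 118], [131, 128, 121], [146, 135, 118], [153, 140, 120], [154, 138, 119]]
47 286 291 157 288.5531914893617 162.91489361702128
[[200, 182, 157], [194, 177, 153], [182, 168, 151], [160, 155, 145], [148, 147, 143], [146, 142, 136], [148, 138, 127], [150, 137, 117], [150, 135, 113], [148, 133, 114]]
[[205, 190, 166], [198, 183, 162], [167, 156, 142], [134, 131, 128], [120, 123, 124], [117, 118, 117], [130, 124, 117], [145, 131, 114], [147, 133, 112], [149, 134, 112]]
[[203, 186, 162], [201, 185, 162], [181, 168, 149], [135, 130, 124], [114, 117, 119], [117, 119, 119], [126, 121, 116], [148, 137, 120], [153, 139, 119], [155, 141, 
[... 163 characters left out ...]
, 34, 33, 34, 31, 32, 31, 31, 31, 31, 31, 32, 34, 33, 34, 33, 32, 33, 33, 33, 32, 34, 34, 33], [17, 19, 29, 33, 32, 31, 32, 32, 32, 32, 32, 31, 30, 31, 31, 31, 31, 32, 33, 33, 33, 33, 32, 31, 32, 31, 31, 32, 32, 32]]
[[34, 34, 33, 35, 34, 35, 25, 8, 11, 31, 43, 64, 65, 70, 68, 68, 69, 66, 51, 14, 7, 25, 32, 34, 34, 33, 33, 32, 33, 33], [20, 18, 19, 19, 28, 34, 24, 7, 12, 31, 43, 63, 64, 69, 68, 67, 67, 65, 49, 13, 6, 24, 32, 34, 32, 32, 32, 32, 32, 32]]
[[35, 35, 34, 33, 35, 32, 24, 21, 40, 69, 72, 70, 70, 69, 69, 71, 70, 71, 74, 58, 17, 8, 21, 27, 31, 33, 33, 32, 32, 32], [19, 20, 20, 20, 19, 18, 18, 19, 40, 67, 70, 69, 68, 68, 69, 70, 70, 71, 73, 57, 18, 6, 21, 26, 30, 32, 31, 33, 31, 30]]
```

Handle and label pixels match the initial shut state exactly; the door is fully shut.

```bash
python3 -c "
from cell import *
print(sign_off())"
```

```text
the job is handed in; nothing more can be done
None
```

The job is handed in at about 49 s of the 72 s allowed: the wedge held the door while the bottle went upright into the tray, then the wedge was pulled out and laid back on the bench clear of the swing, and the door is shut (handle and label match the starting picture to the pixel).

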